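# Put the pastry cutters away behind the push-to-open front of the scale stand

### The job

Put the pastry cutters away: press the red button on the scale stand so that its front drops open, put every cutter from the chopping board into the blue tray, and slide the tray fully home into the bay behind the front. Then swing the front up until its catch clicks and holds it shut; leave the shaker and the jar where they stand.

Things in the scene. Friction and masses are not known exactly. Their poses are not given: they have to be found in the camera images.
- stand: Scale stand: fixed low stainless plinth, 300 mm wide, 240 mm deep, deck 94 mm above the counter; a white bench scale, top 140 mm above the counter, is fixed on the rear of the deck, from 112 mm behind the mouth. Its front is the drop front. Origin: on the counter below the middle of the bay's mouth. x points away from the robot into the bay, y left along the mouth, z up.
- bay_mouth (a point): Middle of the bay's mouth, on the bay floor, 30 mm above the counter; axes as the stand. The bay runs from x = 0 to a rigid back stop at x = 126 mm, between guide walls at y = +-114 mm that flare to +-122 mm at the mouth. The deck roofs it from x = 14 mm on, 60 mm above the bay floor. Hidden while the drop front is shut.
- flap (a joint): Drop front: steel panel 296 wide, 68 high, 8 mm thick, hinged at its lower edge. Rad: 0 shut (hard stop; the catch holds it at up to 0.04), 1.57 open: level, 2 mm above the bay floor, reaching 68 mm out. Button pressed, it falls open by itself in about 1 s; let go off the catch, it falls open again. To shut, push it to 0 (up to 10 N at the tab): the catch snaps in.
- flap_hinge (a point): Middle of the drop front's hinge axis, at the mouth, 32 mm above the counter, fixed to the stand; the axis is along y, axes as the stand. At y = -130 mm the front's inner face carries a small strike nose, 20 mm proud, clear of the tray.
- flap_tab (a point): Centre of the red pull tab midway along the front's free edge: 24 mm wide along the edge, 8 thick, 28 long; 82 mm from the hinge axis, 4 mm to the outer side. Front shut, it stands up, centre 114 mm above the counter; front open, it lies level towards the robot, 28 mm above the counter, free below. Pinched by its two side edges from above it can be swung all the way, turning in the fingers.
- catch (a joint): Red push button of the latch, 25 mm across, on the right front of the deck. Travel in m: 0 up, 0.008 fully down. It takes 2.5 N to start, about 5.5 N fully down, and springs back. The front is released at about 5 mm; press it right down.
- catch_top (a point): Centre of the top face of the red push button: 110 mm above the counter when up, 34 mm behind the mouth, 130 mm to the right of its middle.
- tray: Blue tray, 120 x 220 mm (x, y), 0.2 to 0.45 kg; floor 3, walls 25 high, 3 thick. White carrying bar along x over the middle, 14 wide, 42 to 56 mm above the underside, on a post at each long wall. Origin: centre of the underside. Goes into the bay x along x, either way round, 4 mm free each side; against the back stop its origin is 66 mm past the mouth, front wall 6 mm inside.
- cutter_red: Red square pastry cutter, an open plastic frame 40 x 40 mm outside, 30 mm high, wall 3 mm. Origin: centre of its underside, z up when upright; its sides face its x and y. Starts on the chopping board, or is absent.
- cutter_yellow: Yellow square pastry cutter, as the red one.
- cutter_green: Green six-sided pastry cutter, an open plastic frame 36 mm across flats (42 mm over corners), 30 mm high, wall 3 mm. Origin: centre of its underside, z up when upright; flats face its x axis and every 60 degrees from it. Starts on the chopping board, or is absent.
- cutter_orange: Orange six-sided pastry cutter, as the green one.
- board: White chopping board, fixed, 170 x 360 x 15 mm (its x, y, z). Origin: centre of the underside.
- shaker: Steel flour shaker with a white top, 70 mm across, 136 mm high, standing left of the stand. Origin: centre of the underside. Not to be disturbed.
- jar: Jar with a red cap, 72 mm across, 110 mm high, standing right of the stand. Origin: centre of the underside. Not to be disturbed.
Mind the look-alikes: they are no part of the job. Of the things that look like the cutter_orange, the larger one is meant.

How it is judged (in metres and radians):
On the way, in this order (a step that is already met when the one before it is completed fails the run):
1. the push button is pressed, by the gripper, far enough to release the front (value of joint catch above 0.0038 m and horizontal distance between the grasp point and catch_top below 0.06 m).
2. the front has dropped open (value of joint flap above 1.4 rad), for 0.2 s.
3. the tray, with every cutter in it, is fully home in the bay (x of tray in the frame of bay_mouth between 0.0595 and 0.075 m and y of tray in the frame of bay_mouth between -0.01 and 0.01 m and z of tray in the frame of bay_mouth between -0.003 and 0.008 m and angle between the x axis of tray and the x axis of bay_mouth, either way round below 0.08 rad and angle between tray's own z axis and vertical below 0.06 rad and x of cutter_red in the frame of tray between -0.058 and 0.058 m and y of cutter_red in the frame of tray between -0.108 and 0.108 m and z of cutter_red in the frame of tray between -0.002 and 0.042 m and x of cutter_yellow in the frame of tray between -0.058 and 0.058 m and y of cutter_yellow in the frame of tray between -0.108 and 0.108 m and z of cutter_yellow in the frame of tray between -0.002 and 0.042 m and x of cutter_green in the frame of tray between -0.058 and 0.058 m and y of cutter_green in the frame of tray between -0.108 and 0.108 m and z of cutter_green in the frame of tray between -0.002 and 0.042 m and x of cutter_orange in the frame of tray between -0.058 and 0.058 m and y of cutter_orange in the frame of tray between -0.108 and 0.108 m and z of cutter_orange in the frame of tray between -0.002 and 0.042 m), for 0.2 s.
4. the front is shut and the catch has sprung up (value of joint flap below 0.06 rad and value of joint catch below 0.0035 m), for 0.3 s.
At the end, for the whole second after the job is handed in: Front shut and held by its catch (flap below 0.06 rad, button up within 3.5 mm); behind it the tray fully home (origin 59.5 mm or more behind the mouth, within 10 mm of its middle, level, square to 0.08 rad, at rest) with every cutter inside its walls, any way up (all of step 3 and all of step 4 and linear speed of tray below 0.02 m/s); the robot touches nothing.
It fails at once if the shaker is shifted by more than 40 mm or tipped over (distance of shaker from where it was at the start of the episode above 0.04 m or angle between shaker's own z axis and vertical above 0.5 rad).
It fails at once if the jar is shifted by more than 40 mm or tipped over (distance of jar from where it was at the start of the episode above 0.04 m or angle between jar's own z axis and vertical above 0.5 rad).
Of cutter_red, cutter_yellow, cutter_green, cutter_orange only 2 to 4 are there at a start; the rules pass over those that are not, and their reading is None.
At some moment in a run one of cutter_red, cutter_yellow, cutter_green, cutter_orange may be knocked a few centimetres aside while the robot is not near it.
Once in a run the grip may slacken for a moment while it holds something.
It also fails if it takes over 210 s, if anything falls off the work surface, if the arm or the gripper's body presses on something with over 40 N, if the wrist force passes 120 N, or if a joint passes its speed limit or range.

### The arm

A 6-joint arm with a two-finger parallel gripper is mounted at the origin on the work surface. World frame = base frame: x ahead of the robot, y to its left, z up, the work surface at z = 0. Lengths are in mm, angles in rad, forces in N, time in s.
With the tool pointing down it reaches from about 275 to 1000 mm from the base axis. Payload 8.4 kg.
Tool frame: the origin (TCP) lies at the very end of the fingers, on their centre line; the grasp point (between the pads) lies 19 mm behind it; z points along the fingers, y is the direction in which the jaws open and shut (so a half turn about z gives the same grasp; the last joint's range is limited). The gripper opens to 85 mm and grips with 20 to 120 N. Pads are 22 mm wide; open, the fingers measure 114 mm over their backs; the gripper's body (76 mm by 85 mm) begins 54 mm behind the grasp point. The pads swing forward as they close: fully open they stand 13 mm farther back than shut.
Start: joints at [1.307, 0.353, 1.633, -0, 1.155, -0.002], TCP at [161.761, 603.706, 231.281] pointing down, gripper open.
Joint ranges: [-2.63, 2.63], [-0.92, 2.1], [0.06, 2.66], [-1.3, 4.44], [0, 2.69], [-3.02, 3.02]. Speed limits (rad/s): [2.22, 2.22, 2.79, 3.14, 3.14, 3.14].

### API

Orientations are given as a 3x3 rotation matrix whose columns are the frame's x, y, z axes.
In Python, from workcell import bot gives the robot as it stands.
- The arm moves only by the tool send_rows, never from a script. Its argument "moves" is a list of rows, each a list of 3 entries, a list of its own where there are three numbers: the shift along the tool's x, y, z in mm, then the turn, a rotation vector about the tool's x, y, z in degrees, then the finger opening in mm, from 0 to 85.4. In form: [[[x, y, z], [ax, ay, az], fingers], ...]. A call has 1 to 12 rows; each row shifts and turns the pose as measured when the row begins, along the tool's axes as they then stand; what a row does not reach is not made up. A row lasts 1/12 s, in which the tool goes at most 41.7 mm and 7.16 degrees, less where a joint would pass 70% of its speed; a pose out of reach is approached as far as the arm can. A call is refused whole if a number of a shift passes 41.7 or a number of a turn 7.16, either way. A call with a gripper value outside its range is refused whole. The fingers move at their own pace and stop on an object; "grip_force" is the grip in N (left out, the last holds). Time passes only in rows, so rows that do not move let the fingers close. It gives the time, the measured TCP pose, the force and the opening at its end, in the units of the state.
- bot.get_obs(): the state, without advancing time (a new reading comes with each control period).
- bot.camera(name): name is "side" or "top" or "wrist"; returns a dict with "color" (420x560x3 uint8, red, green, blue), "camera_matrix" (3x3 intrinsics, pixels), "R" (3x3) and "t" (3): a world point X has camera coordinates R X + t. Camera axes: x right, y down, z forward; pixel columns grow to the right and rows downward; lengths in mm; the calibration is good to about 2 mm. The wrist camera is an equidistant fisheye: a pixel r from the principal point sees the ray r / f radians off the axis. A picture is of the moment at which its call begins. There is no depth.
- bot.close_job(): hands the job in, once; it reports no verdict.
The state is a dict: "time": time; "joints": joint angles; "dq": joint speeds; "joint_torque": joint torques, N m; "tool_pos": TCP position; "tcp_rot": TCP orientation; "ft_force": force on the tool from outside, world axes, zero at the start; "torque": the same for the moment, N m; "grip_width": finger opening in mm.
Only numpy, scipy, OpenCV 4.12 (cv2) and the standard library are available. Lean on these libraries where they do the work, as an engineer would, in place of code of your own. Each camera call takes 0.05 s, during which the arm holds its last target. There are 200 camera calls.

## Working session

There is one attempt and no reset: what is moved stays moved. The work goes in short steps, Python scripts to look and compute and a tool call to move; the robot and the scene stay as the last step left them, time stands still between calls to the robot, and variables do not carry over. Pictures are saved under pics/ and viewed, about 12 in all and at most 16, crops included, and the job is handed in when it is done.

Besides the shell and the picture viewer there is one more tool, called after "Call:" as name(argument=value, ...), one argument or row to a line, values as JSON. send_rows: Moves the arm, as the interface text tells. Its arguments: {"type":"object","properties":{"moves":{"type":"array","items":{"type":"array"}},"grip_force":{"type":"number"}},"required":["moves"]}

```bash
mkdir -p pics; ls; python3 - <<'E'
from workcell import bot
import cv2,pickle
o=bot.get_obs();print(o)
d={n:bot.camera(n) for n in("top","side","wrist")}
pickle.dump(d,open('c0.pkl','wb'))
for n in d:
    cv2.imwrite(f'pics/{n}0.png',d[n]["color"][:,:,::-1]);print(n,d[n]["camera_matrix"],d[n]["R"],d[n]["t"])
E
```

```text
pics
{'time': 0.0, 'joints': array([ 1.30660563e+00,  3.53636531e-01,  1.63412590e+00, -2.65850279e-05,
        1.15520936e+00, -2.40185014e-03]), 'dq': array([-0.00151909, -0.00022499,  0.00010839,  0.00055321,  0.00011932,
        0.00054324]), 'joint_torque': array([ 4.57963670e-04, -6.05269003e+01, -3.42060006e+01,  8.09557878e-05,
        9.53429437e-03,  2.13572571e-05]), 'tool_pos': array([161.64099323, 603.24555693, 230.5724636 ]), 'tcp_rot': array([[-9.65931339e-01,  2.58798250e-01, -3.36653584e-04],
       [ 2.58798469e-01,  9.65930413e-01, -1.33763909e-03],
       [-2.09947205e-05, -1.37919295e-03, -9.99999049e-01]]), 'ft_force': array([ 0.54576451,  0.58824972, -0.48977636]), 'torque': array([ 0.01969627, -0.00396363,  0.0293449 ]), 'grip_width': 85.45766114288145}
top [[451.1957576    0.         269.43794173]
 [  0.         451.1957576  208.50934961]
 [  0.           0.           1.        ]] [[ 0.00664251 -0.99984913  0.01604956]
 [-0.99381554 -0.00837981 -0.11072692]
 [ 0.11084471 -0.0152148  -0.99372127]] [ -75.6816735   577.11814854 1037.70096327]
side [[542.38309646   0.         275.19549951]
 [  0.         542.38309646 209.04129735]
 [  0.           0.           1.        ]] [[ 0.89694565 -0.44208828  0.0068157 ]
 [-0.22849946 -0.4766857  -0.84885731]
 [ 0.37851882  0.75982149 -0.5285781 ]] [-533.19123816  204.31224686 1239.80911763]
wrist [[325.1922621    0.         286.28278793]
 [  0.         325.1922621  208.87809902]
 [  0.           0.           1.        ]] [[ 0.25990351  0.96563174 -0.00234554]
 [ 0.93045688 -0.24978493  0.26806248]
 [ 0.25826376 -0.0718528  -0.96339867]] [-623.32414735  -34.33266367  379.89721079]
```

View pics/top0.png

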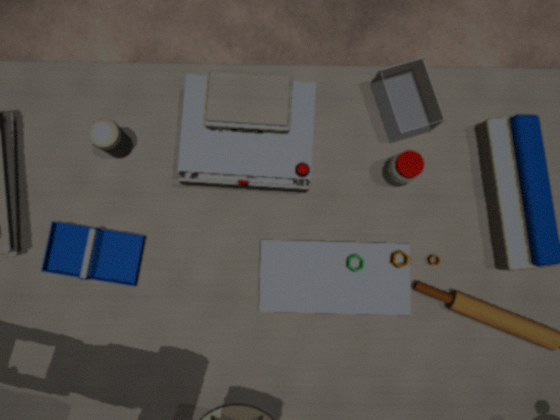

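View pics/side0.png

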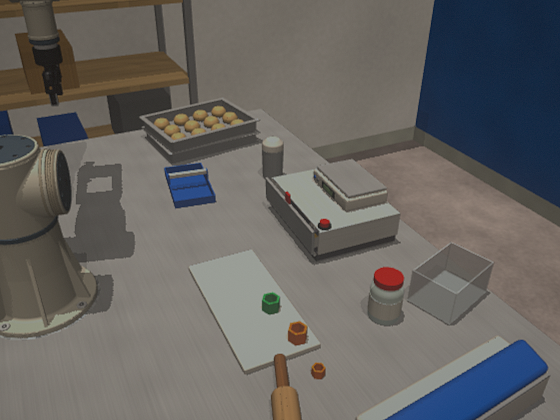

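The top view shows the green cutter at (355,263). There are two orange hexagons: the larger at (399,259) on the board, and a small look-alike at (434,260) off it. No red or yellow cutters are present. The blue tray is at (95,253), and the blue roll at (535,190) isn't part of the job. The button is at (302,169), the tab at (243,182), the shaker at (108,137) and the jar at (407,165). I choose the larger orange one and will check it in a crop.

```bash
cat > h.py <<'E'
import cv2,numpy as np
from workcell import bot
def ray(c,px):
    K,R,t=c["camera_matrix"],c["R"],c["t"]
    x=(px[0]-K[0,2])/K[0,0];y=(px[1]-K[1,2])/K[1,1]
    if c.get("fish"):
        r=np.hypot(x,y); s=np.sin(r)/r if r>1e-9 else 1; v=np.array([x*s,y*s,np.cos(r)])
    else: v=np.array([x,y,1.])
    return -R.T@t, R.T@v
def onz(c,px,z):
    o,d=ray(c,px); return o+d*(z-o[2])/d[2]
def proj(c,X):
    p=c["R"]@np.asarray(X,float)+c["t"]; K=c["camera_matrix"]
    if c.get("fish"):
        n=np.hypot(p[0],p[1]); r=np.arctan2(n,p[2]); q=p[:2]/n*r
    else: q=p[:2]/p[2]
    return q*K[0,0]+K[:2,2]
def cam(n):
    c=bot.camera(n); c["fish"]=n=="wrist"; return c
H={'green':(45,85,90),'orange':(8,22,110),'blue':(100,125,120),'red':(-1,5,120)}
def blobs(c,col,minA=15):
    h=cv2.cvtColor(c["color"],cv2.COLOR_RGB2HSV); a,b,s=H[col]
    m=((h[...,0]>=a)&(h[...,0]<=b)&(h[...,1]>=s)&(h[...,2]>40)).astype(np.uint8)
    if col=='red': m|=((h[...,0]>174)&(h[...,1]>=s)&(h[...,2]>40)).astype(np.uint8)
    cs,_=cv2.findContours(m,cv2.RETR_EXTERNAL,cv2.CHAIN_APPROX_NONE)
    return sorted([k for k in cs if cv2.contourArea(k)>=minA],key=cv2.contourArea,reverse=True)
E
python3 - <<'E'
from h import *
import pickle
d=pickle.load(open('c0.pkl','rb'))
c=d['top']
for col,z in(('green',45),('orange',45),('blue',25),('red',110)):
    for k in blobs(c,col)[:6]:
        r=cv2.minAreaRect(k); p=[onz(c,q,z)[:2].round(0).tolist() for q in cv2.boxPoints(r)]
        print(col,np.round(r[0]),cv2.contourArea(k),onz(c,r[0],z).round(0),p)
# white bar corners/board & stand edges
h=cv2.cvtColor(c["color"],cv2.COLOR_RGB2HSV)
for px,z in (((260,240),15),((410,241),15),((261,315),15),((410,315),15),((187,73),94),((316,82),94),((309,188),94),((180,182),94)):print(px,onz(c,px,z).round())
for n,(u,v) in {'top':(395,261)}.items():
    cv2.imwrite('pics/crop1.png',cv2.resize(np.hstack([c["color"][235:285,340:450,::-1]]),None,fx=6,fy=6,interpolation=cv2.INTER_CUBIC))
cv2.imwrite('pics/crop2.png',cv2.resize(c["color"][60:200,170:330,::-1],None,fx=4.5,fy=4,interpolation=cv2.INTER_CUBIC))
E
```

```text
green [355. 262.] 192.0 [ 452. -271.   45.] [[469.0, -252.0], [469.0, -289.0], [435.0, -289.0], [435.0, -252.0]]
orange [488. 314.] 2450.5 [ 337. -576.   45.] [[381.0, -401.0], [424.0, -419.0], [293.0, -751.0], [252.0, -731.0]]
orange [400. 258.] 203.5 [ 462. -375.   45.] [[479.0, -355.0], [479.0, -395.0], [445.0, -394.0], [444.0, -354.0]]
orange [434. 260.] 85.5 [ 460. -455.   45.] [[470.0, -442.0], [471.0, -470.0], [450.0, -469.0], [450.0, -441.0]]
blue [536. 189.] 3874.5 [ 631. -717.   25.] [[813.0, -662.0], [825.0, -732.0], [455.0, -770.0], [444.0, -703.0]]
blue [116. 257.] 2372.0 [462. 289.  25.] [[413.0, 354.0], [533.0, 336.0], [511.0, 223.0], [391.0, 242.0]]
blue [ 66. 249.] 1851.0 [480. 407.  25.] [[429.0, 460.0], [549.0, 442.0], [531.0, 352.0], [410.0, 372.0]]
red [410. 164.] 578.0 [ 673. -383.  110.] [[703.0, -353.0], [704.0, -414.0], [643.0, -412.0], [642.0, -352.0]]
red [302. 169.] 95.5 [ 659. -143.  110.] [[659.0, -125.0], [676.0, -142.0], [658.0, -160.0], [641.0, -143.0]]
red [242. 182.] 28.5 [628. -10. 110.] [[632.0, -0.0], [632.0, -20.0], [623.0, -20.0], [623.0, -0.0]]
(260, 240) [504. -50.  15.]
(410, 241) [ 504. -410.   15.]
(261, 315) [328. -53.  15.]
(410, 315) [ 329. -405.   15.]
(187, 73) [884. 122.  94.]
(316, 82) [ 866. -176.   94.]
(309, 188) [ 618. -159.   94.]
(180, 182) [629. 131.  94.]
```

View pics/crop1.png

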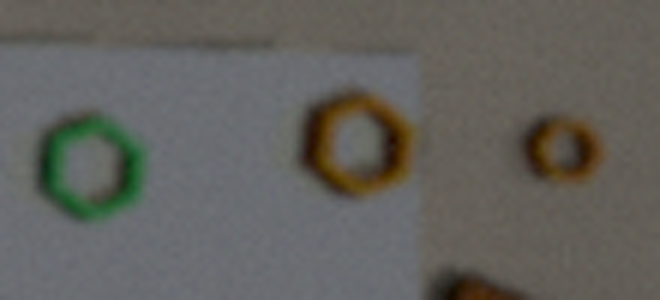

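View pics/crop2.png

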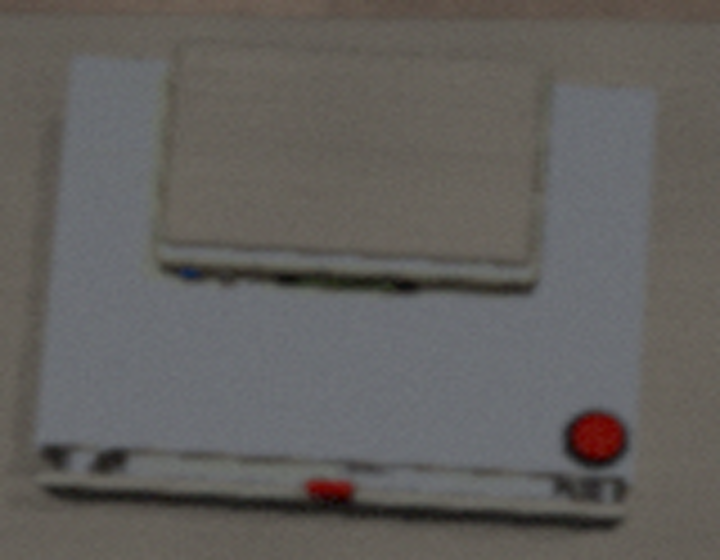

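The crop shows the larger orange hexagon on the board (about 38 px wide against 26 px for the look-alike), with the green one beside it. Both have flats facing world ±y. The stand crop shows the button at lower right and the tab at the middle of the front edge. I'll align the tool with the world axes, then go over the button with the fingers shut.

Call:
send_rows(
  moves=[
    [[0,0,0],[0,0,-5],0],
    [[0,0,0],[0,0,-5],0],
    [[0,0,0],[0,0,-5],0],
    [[-24,-35,0],[0,0,0],0],
    [[-24,-35,0],[0,0,0],0],
    [[-24,-35,0],[0,0,0],0],
    [[-24,-35,0],[0,0,0],0],
    [[-24,-35,0],[0,0,0],0],
    [[-24,-35,0],[0,0,0],0],
    [[-24,-35,0],[0,0,0],0],
    [[-24,-35,0],[0,0,0],0],
    [[-24,-35,0],[0,0,0],0],
  ],
  grip_force=60,
)

```text
time: 1.15
tool_pos: [375.3, 297.1, 227.4]
tcp_rot: [[-1.0, -0.025, -0.002], [-0.025, 1.0, -0.002], [0.002, -0.001, -1.0]]
ft_force: [0.3, 1.0, 0.9]
grip_width: -0.2
```

Call:
send_rows(
  moves=[
    [[-24,-36,0],[0,0,0],0],
    [[-24,-36,0],[0,0,0],0],
    [[-24,-36,0],[0,0,0],0],
    [[-24,-36,0],[0,0,0],0],
    [[-24,-36,0],[0,0,0],0],
    [[-24,-36,0],[0,0,0],0],
    [[-24,-36,0],[0,0,0],0],
    [[-24,-36,0],[0,0,0],0],
    [[-24,-36,0],[0,0,0],0],
    [[-24,-36,0],[0,0,0],0],
    [[-24,-36,0],[0,0,0],0],
    [[0,0,0],[0,0,1.4],0],
  ],
)

```text
time: 2.15
tool_pos: [637.4, -87.1, 226.7]
tcp_rot: [[-1.0, 0.004, 0.0], [0.004, 1.0, -0.003], [-0.0, -0.003, -1.0]]
ft_force: [-0.2, 0.1, -0.5]
grip_width: -0.4
```

```bash
python3 - <<'E'
from h import *
print(bot.get_obs()['tool_pos'])
c=cam('wrist'); cv2.imwrite('pics/w1.png',c["color"][:,:,::-1])
for k in blobs(c,'red'):
    r=cv2.minAreaRect(k);print(r[0],r[1],onz(c,r[0],110).round(1))
t=cam('top')
for k in blobs(t,'red'): print('top',onz(t,cv2.minAreaRect(k)[0],110).round(1))
E
```

```text
[637.43389932 -87.13943158 226.72018809]
(23.5, 234.0) (52.0, 37.0) [ 669.4 -380.7  110. ]
(221.50003051757812, 226.50003051757812) (26.870054244995117, 25.45584487915039) [ 656.9 -143.7  110. ]
(381.5, 193.0) (10.0, 27.0) [627.9  -8.  110. ]
top [ 672.9 -382.7  110. ]
top [ 654.7 -143.1  110. ]
top [627.6 -12.4 110. ]
```

View pics/w1.png

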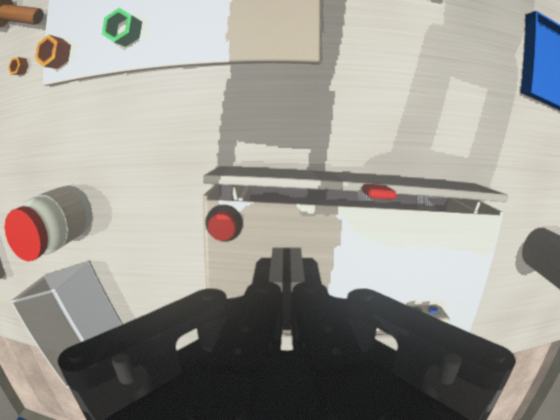

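The wrist view shows the button at (222,227), giving (657,-143.5), which agrees with the top camera.

Call:
send_rows(
  moves=[
    [[-10,-28,0],[0,0,0],0],
    [[-10,-28,0],[0,0,0],0],
    [[0,0,30],[0,0,0],0],
    [[0,0,30],[0,0,0],0],
    [[0,0,30],[0,0,0],0],
    [[0,0,14],[0,0,0],0],
    [[0,0,0],[0,0,0],0],
  ],
)

```text
time: 2.83
tool_pos: [651.6, -133.1, 120.1]
tcp_rot: [[-1.0, -0.006, -0.003], [-0.006, 1.0, 0.002], [0.003, 0.002, -1.0]]
ft_force: [-0.5, 1.0, -0.2]
grip_width: 0.0
```

Call:
send_rows(
  moves=[
    [[-5,-10,0],[0,0,0],0],
    [[0,0,8],[0,0,0],0],
    [[0,0,5],[0,0,0],0],
    [[0,0,4],[0,0,0],0],
    [[0,0,3],[0,0,0],0],
    [[0,0,2],[0,0,0],0],
    [[0,0,2],[0,0,0],0],
  ],
)

```text
time: 3.42
tool_pos: [657.5, -141.2, 101.8]
tcp_rot: [[-1.0, -0.011, -0.001], [-0.011, 1.0, 0.002], [0.001, 0.002, -1.0]]
ft_force: [-10.3, 1.6, 25.0]
grip_width: -0.3
```

Call:
send_rows(
  moves=[
    [[0,0,-0.5],[0,0,0],0],
    [[0,0,0],[0,0,0],0],
    [[0,0,0],[0,0,0],0],
    [[0,0,-30],[0,0,0],0],
    [[0,0,-30],[0,0,0],0],
    [[0,0,-30],[0,0,0],85],
    [[0,0,-30],[0,0,0],85],
    [[40,0,0],[0,0,0],85],
    [[40,0,0],[0,0,0],85],
    [[40,0,0],[0,0,0],85],
    [[40,-30,0],[0,0,0],85],
    [[40,-30,0],[0,0,0],85],
  ],
)

```text
time: 4.42
tool_pos: [475.7, -191.8, 229.9]
tcp_rot: [[-1.0, -0.017, 0.017], [-0.017, 1.0, -0.0], [-0.017, -0.0, -1.0]]
ft_force: [0.2, -1.5, 1.4]
grip_width: 83.3
```

```bash
python3 - <<'E'
from h import *
t=cam('top');cv2.imwrite('pics/t2.png',t["color"][:,:,::-1])
for z,col in((45,'green'),(45,'orange'),(28,'red')):
  for k in blobs(t,col): print(col,onz(t,cv2.minAreaRect(k)[0],z).round(1),cv2.contourArea(k))
w=cam('wrist');cv2.imwrite('pics/w2.png',w["color"][:,:,::-1])
for z,col in((45,'green'),(45,'orange'),(28,'red')):
  for k in blobs(w,col): print('w',col,cv2.minAreaRect(k)[0],onz(w,cv2.minAreaRect(k)[0],z).round(1),cv2.contourArea(k))
E
```

```text
orange [ 324.4 -608.3   45. ] 2219.5
red [ 690.7 -409.9   28. ] 572.5
red [ 675.2 -149.8   28. ] 95.5
red [551.4  -6.4  28. ] 91.5
w green (211.76025390625, 165.47259521484375) [ 449.3 -273.    45. ] 922.5
w orange (70.35111999511719, 112.17874908447266) [ 381.8 -447.6   45. ] 780.0
w orange (122.5, 175.5) [ 458.8 -378.4   45. ] 689.5
w orange (19.46575164794922, 86.0753402709961) [ 336.9 -538.2   45. ] 496.5
w orange (18.31034278869629, 104.22415161132812) [ 360.4 -540.9   45. ] 420.0
w orange (74.5, 172.0) [ 453.  -447.4   45. ] 207.5
w orange (329.5, 340.0) [ 667.3 -137.9   45. ] 60.5
w orange (331.0, 331.5) [ 653.3 -137.2   45. ] 20.0
w red (127.0, 369.5) [ 770.6 -445.8   28. ] 508.0
w red (436.6153869628906, 250.42308044433594) [550.3  -8.1  28. ] 302.5
```

View pics/w2.png

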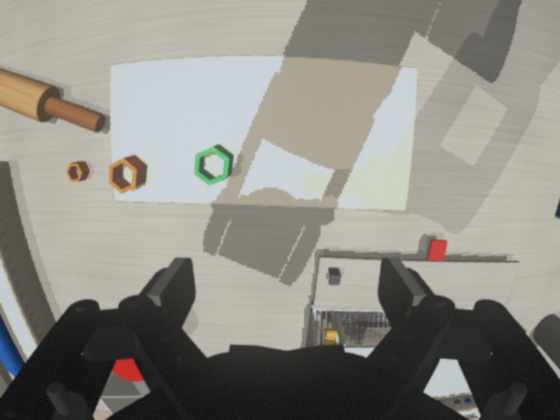

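The front is open: the tab is at (437,250), giving (550,-8). The green cutter is at (212,165), giving (450,-272), and the orange at (122,176). Next is the green one.

```bash
cat >> h.py <<'E'
from scipy.spatial.transform import Rotation as Ro
def go(x,y,z,yaw=0):
    """yaw: world angle of tool -x (deg). prints tool-frame shift (after turning) and turn"""
    o=bot.get_obs(); a=np.radians(yaw)
    T=np.array([[-np.cos(a),-np.sin(a),0],[-np.sin(a),np.cos(a),0],[0,0,-1]])
    R=o['tcp_rot']; d=np.array([x,y,z])-o['tool_pos']
    print('pos',o['tool_pos'].round(1),'turn',np.degrees(Ro.from_matrix(R.T@T).as_rotvec()).round(1),'shift now',(R.T@d).round(1),'shift after',(T.T@d).round(1),'F',o['ft_force'].round(1),'g',round(o['grip_width'],1),'t',round(o['time'],1))
E
python3 -c "
from h import *
go(450,-272,100)"
```

```text
pos [ 472.6 -193.8  229.5] turn [-0.   0.8  0.7] shift now [ 25.3 -77.9 129.2] shift after [ 22.6 -78.2 129.5] F [ 1.   0.5 -0.3] g 85.2 t 4.5
```

Call:
send_rows(
  moves=[
    [[8,-26,0],[0,0.8,0.7],85],
    [[8,-26,0],[0,0,0],85],
    [[7,-26,0],[0,0,0],85],
    [[0,0,40],[0,0,0],85],
    [[0,0,40],[0,0,0],85],
    [[0,0,40],[0,0,0],85],
    [[0,0,0],[0,0,0],85],
  ],
)

```text
time: 5.1
tool_pos: [455.7, -280.5, 111.1]
tcp_rot: [[-1.0, 0.005, 0.018], [0.004, 1.0, -0.01], [-0.018, -0.009, -1.0]]
ft_force: [-1.3, 1.4, -0.3]
grip_width: 84.9
```

```bash
python3 - <<'E'
from h import *
go(450,-272,20)
w=cam('wrist')
for k in blobs(w,'green'):
  print(cv2.minAreaRect(k)[0],onz(w,cv2.minAreaRect(k)[0],45).round(1),[onz(w,q,45)[:2].round().tolist() for q in cv2.approxPolyDP(k,4,True)[:,0]])
go(450,-272,20)
E
```

```text
pos [ 455.7 -280.5  111.1] turn [-0.5  1.  -0.3] shift now [ 7.4  9.3 90.9] shift after [ 5.7  8.5 91.1] F [-1.3  1.4 -0.3] g 84.9 t 5.1
(297.9482421875, 211.1206817626953) [ 448.4 -273.9   45. ] [[429.0, -271.0], [440.0, -290.0], [457.0, -291.0], [468.0, -277.0], [462.0, -259.0], [441.0, -256.0]]
pos [ 457.3 -281.3  114.4] turn [-0.6  1.2 -0.2] shift now [ 9.3 10.3 94.1] shift after [ 7.3  9.3 94.4] F [ 0.4 -0.6 -0.2] g 84.9 t 5.2
```

Call:
send_rows(
  moves=[
    [[0,0,0],[-0.6,1.2,5.8],85],
    [[8.5,6.5,20],[0,0,0],85],
    [[0,0,0],[0,0,0],85],
  ],
)

```text
time: 5.4
tool_pos: [453.1, -275.1, 99.4]
tcp_rot: [[-0.994, 0.109, 0.004], [0.109, 0.994, -0.002], [-0.004, -0.001, -1.0]]
ft_force: [-1.9, 1.2, -0.2]
grip_width: 85.1
```

```bash
python3 -c "
from h import *
go(449.5,-274,20,-6)"
```

```text
pos [ 453.1 -275.1   99.4] turn [-0.1  0.2 -0.3] shift now [ 4.1  0.8 79.4] shift after [ 3.7  0.7 79.4] F [-1.9  1.2 -0.2] g 85.1 t 5.4
```

Call:
send_rows(
  moves=[
    [[4,0.7,26],[0,0,0],85],
    [[0,0,26],[0,0,0],85],
    [[0,0,24],[0,0,0],85],
    [[0,0,0],[0,0,0],85],
    [[0,0,0],[0,0,0],30],
    [[0,0,0],[0,0,0],30],
    [[0,0,0],[0,0,0],30],
    [[0,0,0],[0,0,0],30],
    [[0,0,0],[0,0,0],30],
  ],
  grip_force=30,
)

```text
time: 6.15
tool_pos: [466.1, -282.0, 43.1]
tcp_rot: [[-0.994, 0.105, 0.03], [0.104, 0.994, -0.017], [-0.032, -0.014, -0.999]]
ft_force: [0.4, -0.3, 0.2]
grip_width: 32.2
```

The descent drifted: it was too fast, and z is only 43. I'll reopen and correct with slower steps.

Call:
send_rows(
  moves=[
    [[0,0,-10],[0,0,0],85],
    [[0,0,-10],[0,0,0],85],
    [[0,0,-10],[0,0,0],85],
    [[0,0,0],[0,0,0],85],
    [[0,0,0],[0,0,0],85],
    [[0,0,0],[0,0,0],85],
    [[0,0,0],[0,0,0],85],
  ],
)

```text
time: 6.73
tool_pos: [466.3, -282.3, 79.8]
tcp_rot: [[-0.994, 0.105, 0.035], [0.104, 0.994, -0.02], [-0.036, -0.016, -0.999]]
ft_force: [0.0, -0.3, 0.3]
grip_width: 84.9
```

```bash
python3 - <<'E'
from h import *
go(449.5,-274,20,-6)
w=cam('wrist')
for k in blobs(w,'green'):
  print(cv2.minAreaRect(k)[0],onz(w,cv2.minAreaRect(k)[0],45).round(1),[onz(w,q,45)[:2].round().tolist() for q in cv2.approxPolyDP(k,4,True)[:,0]])
go(449.5,-274,20,-6)
E
```

```text
pos [ 466.3 -282.3   79.8] turn [-0.9  2.1  0. ] shift now [19.8  7.5 59. ] shift after [17.6  6.5 59.8] F [ 0.  -0.3  0.3] g 84.9 t 6.7
(289.0670471191406, 209.97177124023438) [ 449.5 -280.2   45. ] [[431.0, -276.0], [438.0, -296.0], [457.0, -299.0], [470.0, -285.0], [464.0, -266.0], [444.0, -262.0]]
pos [ 466.3 -282.3   79.7] turn [-0.9  2.1 -0. ] shift now [19.7  7.5 58.9] shift after [17.6  6.5 59.7] F [-0.1 -0.6  0.3] g 85.0 t 6.8
```

Call:
send_rows(
  moves=[
    [[0,0,0],[-0.9,2.1,0],85],
    [[0,0,0],[0,0,0],85],
    [[8,0,0],[0,0,0],85],
    [[8,0,0],[0,0,0],85],
    [[0,0,0],[0,0,0],85],
    [[0,0,10],[0,0,0],85],
    [[0,0,10],[0,0,0],85],
    [[0,0,10],[0,0,0],85],
    [[0,0,0],[0,0,0],85],
  ],
)

```text
time: 7.53
tool_pos: [445.8, -279.1, 44.6]
tcp_rot: [[-0.994, 0.105, -0.002], [0.105, 0.994, 0.001], [0.002, 0.001, -1.0]]
ft_force: [-0.6, 0.6, -1.5]
grip_width: 84.8
```

```bash
python3 -c "
from h import *
go(450.5,-280.5,20,-6)"
```

```text
pos [ 445.8 -279.1   44.6] turn [ 0.  -0.1 -0. ] shift now [-4.8 -1.  24.6] shift after [-4.8 -0.9 24.6] F [-0.6  0.6 -1.5] g 84.8 t 7.5
```

Good. Slow motion with settling tracks well.

Call:
send_rows(
  moves=[
    [[-4,-1,0],[0,0,0],85],
    [[0,0,0],[0,0,0],85],
    [[0,0,8],[0,0,0],85],
    [[0,0,8],[0,0,0],85],
    [[0,0,7],[0,0,0],85],
    [[0,0,0],[0,0,0],85],
    [[0,0,0],[0,0,0],30],
    [[0,0,0],[0,0,0],30],
    [[0,0,0],[0,0,0],30],
    [[0,0,0],[0,0,0],30],
    [[0,0,0],[0,0,0],30],
  ],
)

```text
time: 8.45
tool_pos: [450.4, -280.4, 17.9]
tcp_rot: [[-0.995, 0.105, -0.003], [0.105, 0.995, 0.002], [0.003, 0.001, -1.0]]
ft_force: [-0.3, 0.4, 0.2]
grip_width: 36.4
```

```bash
python3 -c "
from h import *
go(450.5,-280.5,18,-6)"
```

```text
pos [ 450.4 -280.4   17.9] turn [ 0.1 -0.2 -0. ] shift now [-0.1 -0.  -0.1] shift after [-0.1 -0.  -0.1] F [-0.3  0.4  0.2] g 36.4 t 8.4
```

Green is gripped at 36.4 mm, which matches its flats. I'll lift it and carry it to the tray's right half.

Call:
send_rows(
  moves=[
    [[0,0,-20],[0,0,0],30],
    [[0,0,-30],[0,0,0],30],
    [[0,0,-35],[0,0,0],30],
    [[0,0,-35],[0,0,0],30],
    [[3.2,36,0],[0,0,0],30],
    [[3.2,36,0],[0,0,0],30],
    [[3.2,36,0],[0,0,0],30],
    [[3.2,36,0],[0,0,0],30],
    [[3.2,36,0],[0,0,0],30],
    [[3.2,36,0],[0,0,0],30],
    [[3.2,36,0],[0,0,0],30],
    [[3.2,36,0],[0,0,0],30],
  ],
)

```text
time: 9.45
tool_pos: [458.4, 12.6, 148.1]
tcp_rot: [[-0.993, 0.115, 0.009], [0.115, 0.993, -0.002], [-0.009, -0.001, -1.0]]
ft_force: [1.2, 0.2, 0.2]
grip_width: 36.5
```

Call:
send_rows(
  moves=[
    [[3.2,36,0],[0,0,0],30],
    [[3.2,36,0],[0,0,0],30],
    [[3.2,36,0],[0,0,0],30],
    [[3.2,36,0],[0,0,0],30],
    [[3.2,36,0],[0,0,0],30],
    [[3.2,36,0],[0,0,0],30],
    [[0,0,0],[0,0,0],30],
    [[0,0,0],[0,0,0],30],
  ],
)

```text
time: 10.12
tool_pos: [462.7, 247.9, 150.8]
tcp_rot: [[-0.994, 0.109, 0.016], [0.109, 0.994, 0.002], [-0.016, 0.004, -1.0]]
ft_force: [-0.0, -0.4, 0.3]
grip_width: 36.2
```

```bash
python3 - <<'E'
from h import *
w=cam('wrist');cv2.imwrite('pics/w3.png',w["color"][:,:,::-1])
t=cam('top')
for z,col in((45,'orange'),):
  for k in blobs(t,col): print(col,onz(t,cv2.minAreaRect(k)[0],z).round(1),cv2.contourArea(k))
go(461.5,288,150,-9)
E
```

```text
orange [ 337.1 -575.4   45. ] 2461.5
orange [ 461.8 -374.6   45. ] 204.0
orange [ 460.  -455.3   45. ] 85.0
pos [463.  246.6 150.9] turn [0.2 0.9 2.6] shift now [ 6.1 41.   1. ] shift after [ 7.9 40.7  0.9] F [-0.2 -0.4  0.4] g 36.4 t 10.2
```

View pics/w3.png

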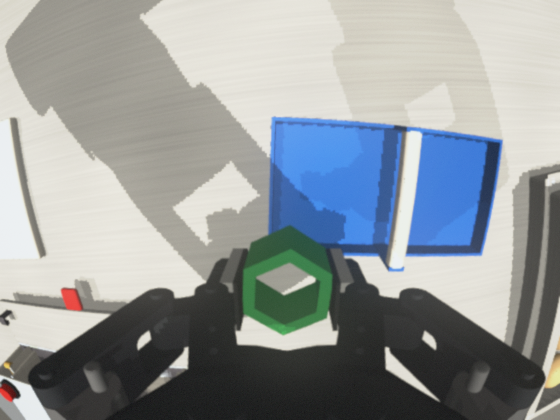

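Green is held squarely. The tray corners show at (274,118), (500,141) and (483,254), and the bar runs from (413,130) to (396,268).

```bash
python3 - <<'E'
from h import *
w=cam('wrist')
for k in blobs(w,'blue',300)[:3]: print([(q.tolist(),onz(w,q,25)[:2].round().tolist()) for q in cv2.approxPolyDP(k,5,True)[:,0]])
for q in ((413,130),(397,268)): print(onz(w,q,56).round(1))
h=cv2.cvtColor(w["color"],cv2.COLOR_RGB2HSV);m=((h[...,1]<40)&(h[...,2]>190)).astype(np.uint8);m[:110]=0;m[275:]=0;m[:,:385]=0;m[:,430:]=0
k=max(cv2.findContours(m,0,1)[0],key=cv2.contourArea);r=cv2.minAreaRect(k)
b=cv2.boxPoints(r);P=np.array([onz(w,q,56)[:2] for q in b]);print(P.round(1),P.mean(0).round(1))
go(461.5,288,150,-9)
E
```

```text
[([274, 117], [393.0, 244.0]), ([271, 233], [492.0, 229.0]), ([291, 225], [487.0, 248.0]), ([343, 254], [520.0, 292.0]), ([380, 254], [525.0, 327.0]), ([374, 244], [514.0, 321.0]), ([390, 240], [512.0, 337.0]), ([402, 130], [413.0, 351.0])]
[([407, 127], [411.0, 356.0]), ([424, 133], [417.0, 372.0]), ([410, 244], [519.0, 357.0]), ([470, 245], [530.0, 425.0]), ([477, 223], [507.0, 431.0]), ([487, 220], [506.0, 444.0]), ([480, 251], [539.0, 439.0]), ([408, 254], [529.0, 355.0]), ([482, 253], [542.0, 442.0]), ([502, 140], [426.0, 459.0])]
[411.3 349.   56. ]
[525.1 333.7  56. ]
[[410.7 326.1]
 [412.7 362.7]
 [536.3 364.6]
 [529.2 323. ]] [472.2 344.1]
pos [462.9 245.8 150.8] turn [0.2 0.9 2.6] shift now [ 6.1 41.8  0.9] shift after [ 8.  41.5  0.8] F [-0.5 -0.   0.6] g 36.8 t 10.3
```

Call:
send_rows(
  moves=[
    [[0,0,0],[0.2,0.9,2.6],30],
    [[4,21,0],[0,0,0],30],
    [[4,20,0],[0,0,0],30],
    [[0,0,0],[0,0,0],30],
    [[0,0,12],[0,0,0],30],
    [[0,0,12],[0,0,0],30],
    [[0,0,12],[0,0,0],30],
    [[0,0,12],[0,0,0],30],
    [[0,0,12],[0,0,0],30],
    [[0,0,12],[0,0,0],30],
    [[0,0,12],[0,0,0],30],
    [[0,0,0],[0,0,0],30],
  ],
)

```text
time: 11.27
tool_pos: [462.3, 270.4, 62.1]
tcp_rot: [[-0.984, 0.177, -0.003], [0.177, 0.984, -0.004], [0.003, -0.005, -1.0]]
ft_force: [-0.2, -0.5, -0.3]
grip_width: 36.6
```

```bash
python3 -c "
from h import *
go(461.5,288,9,-9)"
```

```text
pos [462.3 270.4  62.1] turn [-0.3 -0.2 -1.2] shift now [ 3.8 17.4 53. ] shift after [ 3.6 17.3 53.1] F [-0.2 -0.5 -0.3] g 36.6 t 11.3
```

Call:
send_rows(
  moves=[
    [[3,18,0],[0,0,0],30],
    [[0,0,0],[0,0,0],30],
    [[0,0,0],[0,0,0],30],
  ],
)

```text
time: 11.52
tool_pos: [462.0, 284.7, 61.1]
tcp_rot: [[-0.984, 0.181, -0.007], [0.181, 0.984, -0.007], [0.005, -0.008, -1.0]]
ft_force: [-0.9, 0.1, -1.5]
grip_width: 36.3
```

```bash
python3 -c "
from h import *
go(461.5,288,9,-9)"
```

```text
pos [462.  284.7  61.1] turn [-0.5 -0.3 -1.4] shift now [ 0.8  3.6 52.1] shift after [ 1.   3.2 52.1] F [-0.9  0.1 -1.5] g 36.3 t 11.5
```

Call:
send_rows(
  moves=[
    [[0,3,10],[0,0,0],30],
    [[0,0,12],[0,0,0],30],
    [[0,0,12],[0,0,0],30],
    [[0,0,10],[0,0,0],30],
    [[0,0,7],[0,0,0],30],
    [[0,0,0],[0,0,0],30],
    [[0,0,0],[0,0,0],55],
    [[0,0,0],[0,0,0],55],
    [[0,0,0],[0,0,0],55],
    [[0,0,-15],[0,0,0],55],
    [[0,0,-30],[0,0,0],55],
    [[0,0,-35],[0,0,0],60],
  ],
)

```text
time: 12.52
tool_pos: [459.3, 282.8, 82.4]
tcp_rot: [[-0.983, 0.182, -0.016], [0.182, 0.983, -0.013], [0.013, -0.016, -1.0]]
ft_force: [0.3, -0.3, -0.2]
grip_width: 59.9
```

Call:
send_rows(
  moves=[
    [[0,0,-35],[0,0,0],85],
    [[0,0,-30],[0,0,0],85],
    [[0,0,0],[0,0,0],85],
  ],
)

```text
time: 12.77
tool_pos: [463.2, 285.6, 157.6]
tcp_rot: [[-0.983, 0.182, -0.007], [0.182, 0.983, -0.008], [0.006, -0.009, -1.0]]
ft_force: [1.5, 0.7, 0.9]
grip_width: 85.3
```

```bash
python3 - <<'E'
from h import *
t=cam('top');cv2.imwrite('pics/t4.png',t["color"][:,:,::-1])
w=cam('wrist')
for c,n in((t,'t'),(w,'w')):
  for k in blobs(c,'green'): print(n,onz(c,cv2.minAreaRect(k)[0],33).round(1),cv2.contourArea(k))
for k in blobs(t,'orange'): print(onz(t,cv2.minAreaRect(k)[0],45).round(1),cv2.contourArea(k))
go(462,-375,140,0)
E
```

```text
t [477.3 287.7  33. ] 23.0
w [462.2 289.5  33. ] 1524.5
[ 337.3 -575.5   45. ] 2462.5
[ 461.8 -374.6   45. ] 207.0
[ 460.  -455.3   45. ] 85.0
pos [461.2 284.4 153.4] turn [ -0.6  -0.6 -10.5] shift now [-120.8 -648.    20.1] shift after [  -0.8 -659.4   13.4] F [-0.6 -0.5 -0.1] g 84.6 t 12.9
```

Green is in the tray at (462,289). Next is the orange one.

Call:
send_rows(
  moves=[
    [[0,0,0],[0,-0.6,-5],85],
    [[0,0,0],[-0.6,0,-5.5],85],
    [[0,-36,0],[0,0,0],85],
    [[0,-36,0],[0,0,0],85],
    [[0,-36,0],[0,0,0],85],
    [[0,-36,0],[0,0,0],85],
    [[0,-36,0],[0,0,0],85],
    [[0,-36,0],[0,0,0],85],
    [[0,-36,0],[0,0,0],85],
    [[0,-36,0],[0,0,0],85],
    [[0,-36,0],[0,0,0],85],
    [[0,-36,0],[0,0,0],85],
  ],
)

```text
time: 13.87
tool_pos: [456.1, -84.9, 140.2]
tcp_rot: [[-1.0, -0.022, -0.017], [-0.022, 1.0, -0.001], [0.017, -0.001, -1.0]]
ft_force: [1.4, -0.1, -0.1]
grip_width: 85.1
```

Call:
send_rows(
  moves=[
    [[0,-36,0],[0,0,0],85],
    [[0,-36,0],[0,0,0],85],
    [[0,-36,0],[0,0,0],85],
    [[0,-36,0],[0,0,0],85],
    [[0,-36,0],[0,0,0],85],
    [[0,-36,0],[0,0,0],85],
    [[0,-36,0],[0,0,0],85],
    [[0,-18,0],[0,0,0],85],
    [[0,0,10],[0,0,0],85],
    [[0,0,10],[0,0,0],85],
    [[0,0,10],[0,0,0],85],
    [[0,0,0],[0,0,0],85],
  ],
)

```text
time: 14.87
tool_pos: [448.2, -369.5, 90.6]
tcp_rot: [[-0.999, -0.014, -0.035], [-0.015, 1.0, 0.01], [0.035, 0.01, -0.999]]
ft_force: [-0.5, 0.0, -0.9]
grip_width: 84.9
```

```bash
python3 - <<'E'
from h import *
w=cam('wrist')
for k in blobs(w,'orange'):
  p=cv2.minAreaRect(k)[0];X=onz(w,p,45)
  if 430<X[0]<490: 
    V=np.array([onz(w,q,45)[:2] for q in cv2.approxPolyDP(k,4,True)[:,0]]);print(X.round(1),V.round().tolist(),V.mean(0).round(1),cv2.contourArea(k))
go(462,-375,45,0)
E
```

```text
[ 455.4 -378.5   45. ] [[433.0, -376.0], [439.0, -391.0], [467.0, -398.0], [479.0, -383.0], [473.0, -364.0], [455.0, -360.0], [444.0, -362.0]] [ 455.8 -376.2] 3012.5
[ 446.9 -454.6   45. ] [[435.0, -455.0], [449.0, -468.0], [459.0, -463.0], [460.0, -453.0], [444.0, -441.0], [436.0, -446.0]] [ 447.1 -454.4] 936.0
pos [ 448.4 -369.4   91.3] turn [ 0.6 -2.   0.9] shift now [-15.1  -6.3  45.7] shift after [-13.6  -5.6  46.3] F [ 0.1  0.5 -0.2] g 85.0 t 14.9
```

Call:
send_rows(
  moves=[
    [[0,0,0],[0.6,-1,4.5],85],
    [[0,0,0],[0,-1,4.4],85],
    [[-6,-3,0],[0,0,0],85],
    [[-5,-3,0],[0,0,0],85],
    [[0,0,0],[0,0,0],85],
    [[0,0,0],[0,0,0],85],
  ],
)

```text
time: 15.42
tool_pos: [460.6, -371.6, 90.8]
tcp_rot: [[-0.991, 0.133, -0.002], [0.133, 0.991, -0.001], [0.002, -0.001, -1.0]]
ft_force: [0.2, -0.3, 0.2]
grip_width: 84.9
```

```bash
python3 - <<'E'
from h import *
w=cam('wrist')
for k in blobs(w,'orange'):
  p=cv2.minAreaRect(k)[0];X=onz(w,p,45)
  if 430<X[0]<490: 
    V=np.array([onz(w,q,45)[:2] for q in cv2.approxPolyDP(k,4,True)[:,0]]);print(X.round(1),V.round().tolist(),V.mean(0).round(1),cv2.contourArea(k))
go(459,-377,45,-8)
E
```

```text
[ 455.9 -378.2   45. ] [[434.0, -374.0], [440.0, -390.0], [446.0, -395.0], [466.0, -398.0], [479.0, -383.0], [472.0, -363.0], [453.0, -360.0], [444.0, -361.0]] [ 454.4 -378.1] 3107.0
[ 447.7 -453.3   45. ] [[438.0, -443.0], [440.0, -461.0], [450.0, -467.0], [459.0, -463.0], [457.0, -447.0], [446.0, -439.0]] [ 448.4 -453.2] 936.0
pos [ 460.7 -371.8   90.8] turn [-0.1 -0.1  0.3] shift now [ 0.9 -5.4 45.8] shift after [ 1.  -5.4 45.8] F [-0.3  0.2  0.6] g 84.9 t 15.5
```

Call:
send_rows(
  moves=[
    [[1.7,-7.5,0],[0,0,0],85],
    [[0,0,0],[0,0,0],85],
    [[0,0,10],[0,0,0],85],
    [[0,0,10],[0,0,0],85],
    [[0,0,10],[0,0,0],85],
    [[0,0,10],[0,0,0],85],
    [[0,0,0],[0,0,0],85],
    [[0,0,0],[0,0,0],85],
  ],
)

```text
time: 16.13
tool_pos: [456.9, -379.5, 45.5]
tcp_rot: [[-0.991, 0.131, -0.004], [0.131, 0.991, -0.0], [0.004, -0.001, -1.0]]
ft_force: [-0.6, -0.3, -1.1]
grip_width: 84.9
```

```bash
python3 -c "
from h import *
go(458,-379,18,-8)"
```

```text
pos [ 456.9 -379.5   45.5] turn [-0.  -0.2  0.5] shift now [-1.1  0.7 27.5] shift after [-1.   0.6 27.5] F [-0.6 -0.3 -1.1] g 84.9 t 16.1
```

Call:
send_rows(
  moves=[
    [[-1,0.6,9],[0,0,0],85],
    [[0,0,9],[0,0,0],85],
    [[0,0,8],[0,0,0],85],
    [[0,0,0],[0,0,0],85],
    [[0,0,0],[0,0,0],30],
    [[0,0,0],[0,0,0],30],
    [[0,0,0],[0,0,0],30],
    [[0,0,0],[0,0,0],30],
    [[0,0,0],[0,0,0],30],
    [[0,0,0],[0,0,0],30],
  ],
)

```text
time: 16.97
tool_pos: [458.4, -379.1, 17.1]
tcp_rot: [[-0.991, 0.131, -0.003], [0.131, 0.991, -0.001], [0.003, -0.001, -1.0]]
ft_force: [1.4, 0.4, -0.4]
grip_width: 35.5
```

```bash
python3 -c "
from h import *
go(478,395,150,-8)"
```

```text
pos [ 458.4 -379.1   17.1] turn [-0.1 -0.2  0.5] shift now [  82.2  769.9 -133.4] shift after [  88.4  769.3 -132.9] F [ 1.4  0.4 -0.4] g 35.5 t 17.0
```

Orange is gripped. I'll lift and carry it to the tray's left half.

Call:
send_rows(
  moves=[
    [[0,0,-20],[0,0,0],30],
    [[0,0,-30],[0,0,0],30],
    [[0,0,-40],[0,0,0],30],
    [[0,0,-40],[0,0,0],30],
    [[4,36,0],[0,0,0],30],
    [[4,36,0],[0,0,0],30],
    [[4,36,0],[0,0,0],30],
    [[4,36,0],[0,0,0],30],
    [[4,36,0],[0,0,0],30],
    [[4,36,0],[0,0,0],30],
    [[4,36,0],[0,0,0],30],
    [[4,36,0],[0,0,0],30],
  ],
)

```text
time: 17.97
tool_pos: [466.9, -85.9, 156.4]
tcp_rot: [[-0.99, 0.141, 0.008], [0.14, 0.99, -0.006], [-0.008, -0.005, -1.0]]
ft_force: [1.0, 0.5, -0.6]
grip_width: 35.7
```

Call:
send_rows(
  moves=[
    [[4,36,0],[0,0,0],30],
    [[4,36,0],[0,0,0],30],
    [[4,36,0],[0,0,0],30],
    [[4,36,0],[0,0,0],30],
    [[4,36,0],[0,0,0],30],
    [[4,36,0],[0,0,0],30],
    [[4,36,0],[0,0,0],30],
    [[4,36,0],[0,0,0],30],
    [[4,36,0],[0,0,0],30],
    [[4,36,0],[0,0,0],30],
    [[0,0,0],[0,0,0],30],
    [[0,0,0],[0,0,0],30],
  ],
)

```text
time: 18.97
tool_pos: [475.5, 302.3, 158.8]
tcp_rot: [[-0.991, 0.135, 0.018], [0.135, 0.991, -0.001], [-0.018, 0.001, -1.0]]
ft_force: [0.4, -0.2, -1.2]
grip_width: 35.6
```

```bash
python3 -c "
from h import *
go(478,395,70,-8)"
```

```text
pos [475.5 302.3 158.8] turn [0.1 1.  0.2] shift now [11.7 92.1 88.7] shift after [10.4 92.2 88.8] F [ 0.4 -0.2 -1.2] g 35.6 t 19.0
```

Call:
send_rows(
  moves=[
    [[4,32,0],[0,1,0],30],
    [[4,32,0],[0,0,0],30],
    [[3,30,0],[0,0,0],30],
    [[0,0,0],[0,0,0],30],
    [[0,0,15],[0,0,0],30],
    [[0,0,15],[0,0,0],30],
    [[0,0,15],[0,0,0],30],
    [[0,0,15],[0,0,0],30],
    [[0,0,15],[0,0,0],30],
    [[0,0,0],[0,0,0],30],
    [[0,0,0],[0,0,0],30],
  ],
)

```text
time: 19.88
tool_pos: [478.6, 390.2, 82.9]
tcp_rot: [[-0.99, 0.14, 0.0], [0.14, 0.99, -0.001], [-0.0, -0.001, -1.0]]
ft_force: [0.5, 0.3, -0.4]
grip_width: 35.8
```

```bash
python3 -c "
from h import *
go(478,395,9,-8)"
```

```text
pos [478.6 390.2  82.9] turn [-0.   0.  -0.1] shift now [ 1.3  4.7 73.9] shift after [ 1.3  4.7 73.9] F [ 0.5  0.3 -0.4] g 35.8 t 19.9
```

Call:
send_rows(
  moves=[
    [[1,5,12],[0,0,0],30],
    [[0,0,14],[0,0,0],30],
    [[0,0,14],[0,0,0],30],
    [[0,0,14],[0,0,0],30],
    [[0,0,12],[0,0,0],30],
    [[0,0,6],[0,0,0],30],
    [[0,0,0],[0,0,0],30],
    [[0,0,0],[0,0,0],55],
    [[0,0,0],[0,0,0],55],
    [[0,0,0],[0,0,0],55],
    [[0,0,-15],[0,0,0],55],
    [[0,0,-25],[0,0,0],55],
  ],
)

```text
time: 20.88
tool_pos: [480.6, 395.9, 47.9]
tcp_rot: [[-0.99, 0.141, 0.004], [0.141, 0.99, 0.001], [-0.003, 0.002, -1.0]]
ft_force: [0.1, -0.4, -0.5]
grip_width: 55.0
```

Call:
send_rows(
  moves=[
    [[0,0,-35],[0,0,0],60],
    [[0,0,-35],[0,0,0],60],
    [[0,0,-30],[0,0,0],60],
    [[0,-25,0],[0,0,0],60],
    [[20,-25,0],[0,0,0],60],
    [[0,0,0],[0,0,0],60],
  ],
)

```text
time: 21.38
tool_pos: [453.2, 347.7, 154.3]
tcp_rot: [[-0.99, 0.14, 0.005], [0.14, 0.99, 0.001], [-0.005, 0.002, -1.0]]
ft_force: [0.2, 0.2, -0.3]
grip_width: 60.0
```

```bash
python3 - <<'E'
from h import *
w=cam('wrist');cv2.imwrite('pics/w5.png',w["color"][:,:,::-1])
for k in blobs(w,'green',100)+blobs(w,'orange',100): print(onz(w,cv2.minAreaRect(k)[0],33).round(1),cv2.contourArea(k))
go(470,342,150,-8)
E
```

```text
[459.7 289.2  33. ] 1585.0
[482.4 395.4  33. ] 1267.0
[691.2 683.4  33. ] 165.5
pos [455.4 349.4 154.7] turn [ 0.2  0.4 -0. ] shift now [-15.5  -5.3   4.8] shift after [-15.5  -5.3   4.7] F [1.4 1.  0. ] g 59.9 t 21.4
```

View pics/w5.png

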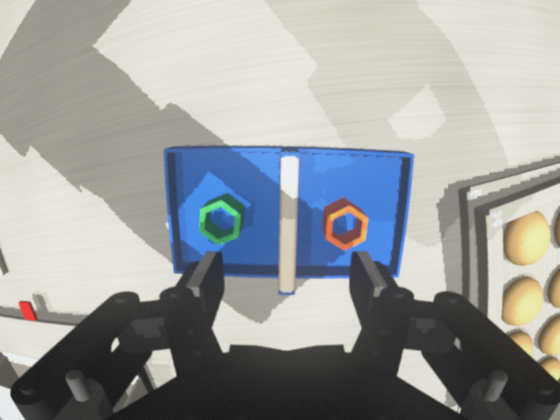

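Both cutters stand in the tray, green at (220,218) and orange at (346,225). The bar runs from (289,152) to (286,292), and the tray corners are (165,148), (413,152), (398,276) and (175,275).

```bash
python3 - <<'E'
from h import *
w=cam('wrist')
P=np.array([onz(w,q,25)[:2] for q in ((165,148),(413,152),(398,276),(175,275))])
print(P.round(1),P.mean(0).round(1), np.degrees(np.arctan2(*(P[1]-P[0])[::-1]))-90,np.degrees(np.arctan2(*(P[2]-P[1])[::-1])))
B=np.array([onz(w,q,56)[:2] for q in ((289.5,155),(286.5,293))]);print(B.round(1),B.mean(0),np.degrees(np.arctan2(*(B[1]-B[0])[::-1])))
E
```

```text
[[394.1 250.7]
 [428.2 465.9]
 [547.5 447. ]
 [515.2 230.5]] [471.3 348.5] -8.98135826675248 -9.017683565084726
[[414.3 357.3]
 [529.2 338.7]] [471.76657956 347.97925914] -9.182198687026066
```

The tray is now at (471.5,348) with yaw -9°, from two consistent measurements. I'll grip the bar 30 mm front of its middle.

Call:
send_rows(
  moves=[
    [[7,3,0],[0,0,1],36],
    [[7,3,0],[0,0,0],36],
    [[0,0,15],[0,0,0],36],
    [[0,0,15],[0,0,0],36],
    [[0,0,15],[0,0,0],36],
    [[0,0,12],[0,0,0],36],
    [[0,0,0],[0,0,0],36],
    [[0,0,0],[0,0,0],36],
  ],
)

```text
time: 22.15
tool_pos: [445.5, 364.5, 93.5]
tcp_rot: [[-0.988, 0.153, 0.01], [0.153, 0.988, 0.005], [-0.009, 0.006, -1.0]]
ft_force: [0.1, 0.3, 0.3]
grip_width: 35.8
```

```bash
python3 -c "
from h import *
go(442,352.7,35,-9)"
```

```text
pos [445.5 364.5  93.5] turn [0.4 0.5 0.2] shift now [  2.1 -12.5  58.4] shift after [  1.6 -12.2  58.5] F [0.1 0.3 0.3] g 35.8 t 22.1
```

Call:
send_rows(
  moves=[
    [[2,-12,0],[0.4,0.5,0.2],36],
    [[0,0,0],[0,0,0],36],
    [[0,0,10],[0,0,0],36],
    [[0,0,10],[0,0,0],36],
    [[0,0,0],[0,0,0],36],
    [[0,0,0],[0,0,0],36],
  ],
)

```text
time: 22.65
tool_pos: [442.5, 353.0, 73.5]
tcp_rot: [[-0.988, 0.156, 0.001], [0.156, 0.988, 0.0], [-0.001, 0.001, -1.0]]
ft_force: [0.3, 0.1, -0.3]
grip_width: 35.8
```

```bash
python3 -c "
from h import *
go(442,352.7,35,-9)"
```

```text
pos [442.5 353.   73.5] turn [0.  0.1 0. ] shift now [ 0.5 -0.4 38.5] shift after [ 0.4 -0.4 38.5] F [ 0.3  0.1 -0.3] g 35.8 t 22.6
```

Call:
send_rows(
  moves=[
    [[0,0,10],[0,0,0],36],
    [[0,0,10],[0,0,0],36],
    [[0,0,10],[0,0,0],36],
    [[0,0,8],[0,0,0],36],
    [[0,0,0],[0,0,0],36],
    [[0,0,0],[0,0,0],8],
    [[0,0,0],[0,0,0],8],
    [[0,0,0],[0,0,0],8],
    [[0,0,0],[0,0,0],8],
    [[0,0,0],[0,0,0],8],
  ],
  grip_force=100,
)

```text
time: 23.48
tool_pos: [442.0, 352.6, 30.7]
tcp_rot: [[-0.988, 0.156, -0.0], [0.156, 0.988, -0.001], [0.0, -0.001, -1.0]]
ft_force: [-0.2, 0.0, -3.5]
grip_width: 12.0
```

```bash
python3 -c "
from h import *
go(442,352.7,35,-9)"
```

```text
pos [442.  352.6  30.7] turn [-0.1 -0.   0. ] shift now [ 0.   0.1 -4.3] shift after [ 0.   0.1 -4.3] F [-0.2  0.  -3.5] g 12.0 t 23.5
```

Bar gripped. While the arm is clear of the stand, I'll refine the stand pose from the top camera.

```bash
python3 - <<'E'
from h import *
c=cam('top');a=c["color"]
cv2.imwrite('pics/t6.png',cv2.resize(a[150:220,165:325,::-1],None,fx=5,fy=5,interpolation=cv2.INTER_CUBIC))
for k in blobs(c,'red'): print(cv2.minAreaRect(k)[0])
E
```

```text
(409.5, 163.5)
(302.2500305175781, 168.75001525878906)
(242.0, 219.5)
```

View pics/t6.png

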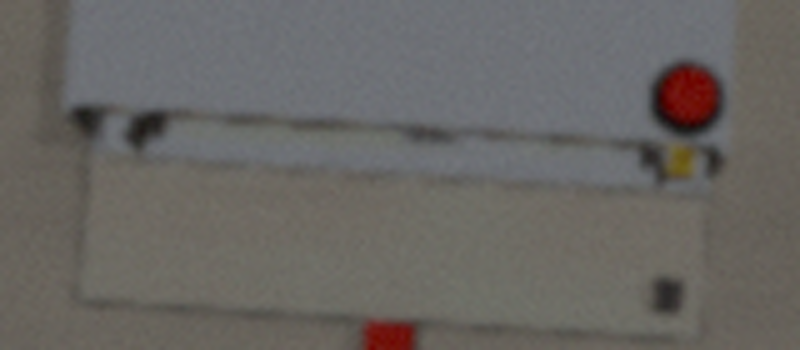

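The crop shows the open flap with corners at (181,210) and (305,217), the strike nose at lower right and the tab below the middle.

```bash
python3 - <<'E'
from h import *
c=cam('top')
for n,A,B,z in(('free',(78,298),(698,333),32),('hinge',(95,155),(712,193),31),('deck',(68,105),(735,147),94)):
  P,Q=[onz(c,(a[0]/5+165,a[1]/5+150),z)[:2] for a in(A,B)]
  d=P-Q;print(n,P.round(1),Q.round(1),((P+Q)/2).round(1),np.hypot(*d).round(1),np.degrees(np.arctan2(d[1],d[0])).round(2)-90)
print(onz(c,(242,221),28),onz(c,(302.3,168.8),108))
go(0,0,0)
E
```

```text
free [573.4 138.8] [ 559.1 -154.9] [566.3  -8. ] 294.0 -2.780000000000001
hinge [642.2 132.9] [ 626.5 -161.8] [634.3 -14.5] 295.1 -3.0400000000000063
deck [654.  134.5] [ 637.7 -165.9] [645.8 -15.7] 300.9 -3.0999999999999943
[547.81948119  -6.48347767  28.        ] [ 658.93294134 -142.83340858  108.        ]
pos [442.  352.6  30.7] turn [-0.1 -0.  -9. ] shift now [ 381.5 -417.3   31.2] shift after [ 442.  -352.6   30.7] F [ 0.6  0.  -2.6] g 12.5 t 23.6
```

Stand pose: mouth at (632,-12.5), yaw -3.0°. I'll lift the tray, square it and carry it to the front of the mouth.

Call:
send_rows(
  moves=[
    [[0,0,-8],[0,0,0],8],
    [[0,0,-16],[0,0,0],8],
    [[0,0,-20],[0,0,0],8],
    [[0,0,-20],[0,0,0],8],
    [[0,0,-10],[0,0,-2],8],
    [[0,0,0],[0,0,-2],8],
    [[0,0,0],[0,0,-2],8],
    [[0,0,0],[0,0,0],8],
  ],
  grip_force=110,
)

```text
time: 24.25
tool_pos: [440.4, 351.8, 110.8]
tcp_rot: [[-0.999, 0.048, -0.003], [0.048, 0.999, -0.002], [0.003, -0.002, -1.0]]
ft_force: [-0.1, 0.7, -3.3]
grip_width: 11.8
```

```bash
python3 -c "
from h import *
go(538,-7.6,98,-3)
t=cam('wrist');cv2.imwrite('pics/w7.png',t['color'][:,:,::-1])"
```

```text
pos [440.4 351.8 110.8] turn [-0.1 -0.1  0.3] shift now [-114.6 -354.3   13.3] shift after [-116.2 -353.8   12.8] F [-0.1  0.7 -3.3] g 11.8 t 24.2
```

View pics/w7.png

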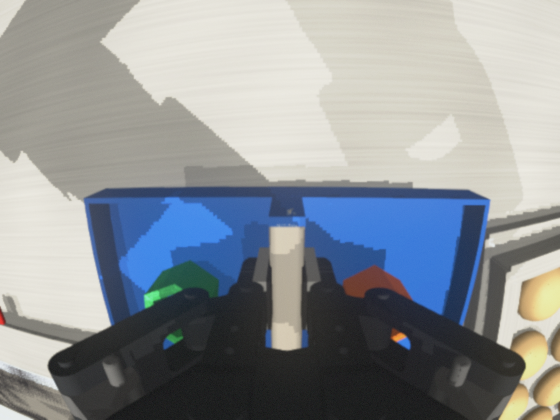

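The tray hangs level and square in the fingers with both cutters inside. Now to transport it.

Call:
send_rows(
  moves=[
    [[-3,-10,0],[0,0,0],8],
    [[-6.4,-20,0],[0,0,0],8],
    [[-6.4,-20,0],[0,0,0],8],
    [[-6.4,-20,0],[0,0,0],8],
    [[-6.4,-20,0],[0,0,0],8],
    [[-6.4,-20,0],[0,0,0],8],
    [[-6.4,-20,0],[0,0,0],8],
    [[-6.4,-20,0],[0,0,0],8],
    [[-6.4,-20,0],[0,0,0],8],
    [[-6.4,-20,0],[0,0,0],8],
    [[-6.4,-20,0],[0,0,0],8],
    [[-6.4,-20,0],[0,0,0],8],
  ],
)

```text
time: 25.3
tool_pos: [498.8, 103.9, 109.3]
tcp_rot: [[-0.998, 0.057, -0.01], [0.057, 0.998, -0.005], [0.009, -0.006, -1.0]]
ft_force: [0.1, -0.5, -4.1]
grip_width: 12.0
```

Call:
send_rows(
  moves=[
    [[-6.4,-20,0],[0,0,0],8],
    [[-6.4,-20,0],[0,0,0],8],
    [[-6.4,-20,0],[0,0,0],8],
    [[-6.4,-20,0],[0,0,0],8],
    [[-3,-10,0],[0,0,0],8],
    [[0,0,0],[0,0,0],8],
    [[0,0,0],[0,0,0],8],
  ],
)

```text
time: 25.88
tool_pos: [519.5, 0.1, 108.4]
tcp_rot: [[-0.997, 0.069, -0.015], [0.07, 0.998, -0.007], [0.014, -0.008, -1.0]]
ft_force: [0.3, 0.1, -3.8]
grip_width: 11.9
```

```bash
python3 -c "
from h import *
go(538,-7.6,90,-3)"
```

```text
pos [5.195e+02 1.000e-01 1.084e+02] turn [-0.5 -0.8 -1. ] shift now [-19.2  -6.2  18.1] shift after [-18.8  -6.7  18.4] F [ 0.3  0.1 -3.8] g 11.9 t 25.9
```

Call:
send_rows(
  moves=[
    [[0,0,0],[-0.5,-0.8,-1],8],
    [[-9,-4,0],[0,0,0],8],
    [[-9,-3,0],[0,0,0],8],
    [[0,0,0],[0,0,0],8],
    [[0,0,10],[0,0,0],8],
    [[0,0,10],[0,0,0],8],
    [[0,0,0],[0,0,0],8],
    [[0,0,0],[0,0,0],8],
  ],
)

```text
time: 26.55
tool_pos: [538.0, -5.6, 85.4]
tcp_rot: [[-0.999, 0.052, -0.003], [0.052, 0.999, 0.001], [0.003, 0.001, -1.0]]
ft_force: [-0.8, 0.1, -3.4]
grip_width: 11.7
```

```bash
python3 -c "
from h import *
go(538,-7.6,66,-3)
for n in('wrist','side'):
  t=cam(n);cv2.imwrite('pics/'+n+'8.png',t['color'][:,:,::-1] if n=='wrist' else cv2.resize(t['color'][130:300,180:420,::-1],None,fx=3,fy=3))"
```

```text
pos [538.   -5.6  85.4] turn [ 0.  -0.2  0. ] shift now [-0.2 -2.  19.4] shift after [-0.1 -2.  19.4] F [-0.8  0.1 -3.4] g 11.7 t 26.6
```

View pics/side8.png

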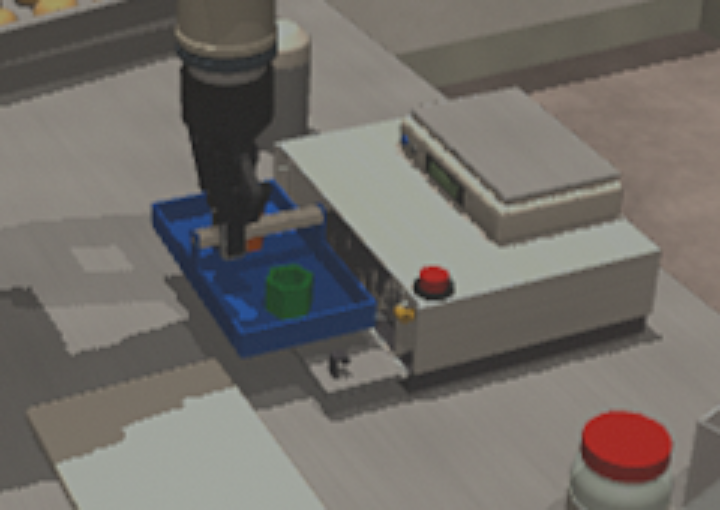

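The tray hovers over the flap squarely before the mouth. I'll lower it onto the flap.

Call:
send_rows(
  moves=[
    [[0,-2,6],[0,0,0],8],
    [[0,0,6],[0,0,0],8],
    [[0,0,5],[0,0,0],8],
    [[0,0,3],[0,0,0],8],
    [[0,0,1],[0,0,0],8],
    [[0,0,0],[0,0,0],8],
  ],
)

```text
time: 27.15
tool_pos: [537.7, -7.9, 62.8]
tcp_rot: [[-0.999, 0.052, -0.002], [0.052, 0.999, 0.001], [0.002, 0.001, -1.0]]
ft_force: [1.2, 1.1, -1.9]
grip_width: 12.3
```

```bash
python3 -c "
from h import *
go(538,-7.6,63,-3)"
```

```text
pos [537.7  -7.9  62.8] turn [ 0.  -0.1 -0. ] shift now [-0.3  0.3 -0.2] shift after [-0.3  0.3 -0.2] F [ 1.2  1.1 -1.9] g 12.3 t 27.1
```

Call:
send_rows(
  moves=[
    [[-5,0,0],[0,0,0],8],
    [[-6,0,0],[0,0,0],8],
    [[-6,0,0],[0,0,0],8],
    [[-6,0,0],[0,0,0],8],
    [[-6,0,0],[0,0,0],8],
    [[0,0,0],[0,0,0],8],
  ],
)

```text
time: 27.65
tool_pos: [571.0, -9.6, 63.7]
tcp_rot: [[-0.999, 0.052, 0.0], [0.052, 0.999, 0.001], [-0.0, 0.001, -1.0]]
ft_force: [0.1, -0.5, -4.0]
grip_width: 11.9
```

```bash
python3 -c "
from h import *
go(612,-11.5,63,-3)"
```

```text
pos [571.   -9.6  63.7] turn [ 0.1  0.  -0. ] shift now [-41.    0.3   0.7] shift after [-41.    0.3   0.7] F [ 0.1 -0.5 -4. ] g 11.9 t 27.6
```

Call:
send_rows(
  moves=[
    [[-5,0,1],[0,0,0],8],
    [[-6,0,0.3],[0,0,0],8],
    [[-6,0,0.3],[0,0,0],8],
    [[-6,0,0.3],[0,0,0],8],
    [[-6,0,0.3],[0,0,0],8],
    [[-5,0,0],[0,0,0],8],
    [[0,0,0],[0,0,0],8],
  ],
)

```text
time: 28.23
tool_pos: [604.6, -11.4, 63.2]
tcp_rot: [[-0.999, 0.052, -0.008], [0.052, 0.999, 0.001], [0.008, 0.001, -1.0]]
ft_force: [0.7, 0.1, -4.7]
grip_width: 12.1
```

```bash
python3 -c "
from h import *
go(612,-11.5,63,-3)
t=cam('wrist');cv2.imwrite('pics/w9.png',t['color'][:,:,::-1])"
```

```text
pos [604.6 -11.4  63.2] turn [ 0.  -0.5 -0. ] shift now [-7.4  0.3  0.1] shift after [-7.4  0.3  0.2] F [ 0.7  0.1 -4.7] g 12.1 t 28.2
```

View pics/w9.png

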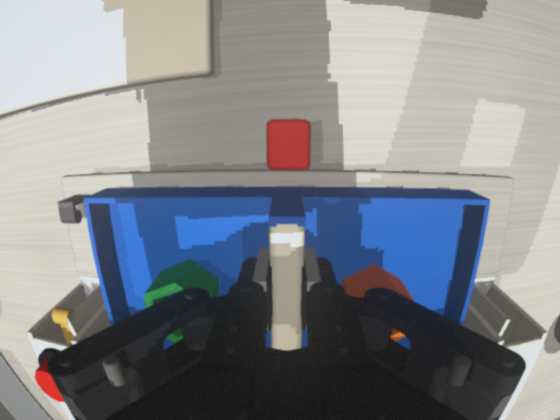

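The tray is entering the mouth centred, with the tab at (289,145) and the post at (287,205). I'll advance a little more, then release and push on the post.

Call:
send_rows(
  moves=[
    [[-5,0,0.2],[0,-0.5,0],8],
    [[-5,0,0.2],[0,0,0],8],
    [[-3,0,0],[0,0,0],8],
    [[0,0,0],[0,0,0],8],
    [[0,0,0],[0,0,0],30],
    [[0,0,0],[0,0,0],32],
    [[0,0,0],[0,0,0],32],
    [[0,0,0],[0,0,0],32],
    [[0,0,-10],[0,0,0],32],
    [[0,0,-20],[0,0,0],32],
    [[0,0,-20],[0,0,0],32],
    [[0,0,0],[0,0,0],32],
  ],
)

```text
time: 29.28
tool_pos: [615.3, -12.0, 115.7]
tcp_rot: [[-0.999, 0.052, -0.003], [0.052, 0.999, 0.001], [0.003, 0.001, -1.0]]
ft_force: [-0.5, 0.2, 0.4]
grip_width: 32.2
```

```bash
python3 -c "
from h import *
go(545,-8,112,-3)"
```

```text
pos [615.3 -12.  115.7] turn [ 0.  -0.2 -0. ] shift now [70.4  0.3  4. ] shift after [70.4  0.3  3.7] F [-0.5  0.2  0.4] g 32.2 t 29.3
```

Call:
send_rows(
  moves=[
    [[15,0,0],[0,0,0],0],
    [[20,0,0],[0,0,0],0],
    [[20,0,0],[0,0,0],0],
    [[15,0,0],[0,0,0],0],
    [[0,0,0],[0,0,0],0],
    [[0,0,12],[0,0,0],0],
    [[0,0,12],[0,0,0],0],
    [[0,0,12],[0,0,0],0],
    [[0,0,8],[0,0,0],0],
    [[0,0,0],[0,0,0],0],
    [[0,0,0],[0,0,0],0],
  ],
)

```text
time: 30.2
tool_pos: [550.3, -8.4, 72.5]
tcp_rot: [[-0.999, 0.052, 0.01], [0.052, 0.999, 0.001], [-0.01, 0.001, -1.0]]
ft_force: [0.0, 0.2, -0.6]
grip_width: 0.0
```

```bash
python3 -c "
from h import *
go(560,-8.7,62,-3)
t=cam('wrist');cv2.imwrite('pics/w10.png',t['color'][:,:,::-1])"
```

```text
pos [550.3  -8.4  72.5] turn [ 0.1  0.6 -0. ] shift now [-9.6  0.2 10.6] shift after [-9.7  0.2 10.5] F [ 0.   0.2 -0.6] g 0.0 t 30.2
```

View pics/w10.png

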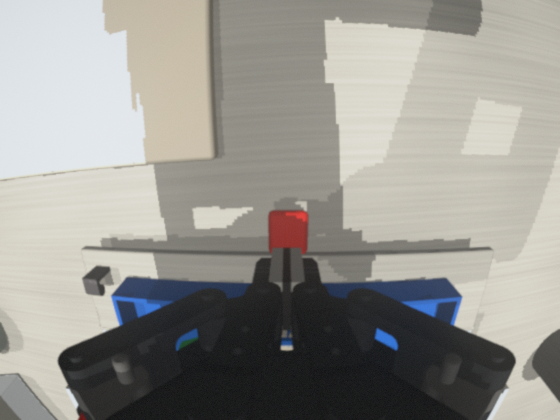

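The closed fingers stand before the tray's post, in line with the tab (288,230). I'll push at z≈62.

Call:
send_rows(
  moves=[
    [[0,0,8],[0,0.6,0],0],
    [[-6,0,2],[0,0,0],0],
    [[-7,0,0],[0,0,0],0],
    [[-7,0,0],[0,0,0],0],
    [[-7,0,0],[0,0,0],0],
    [[-7,0,0],[0,0,0],0],
    [[-7,0,0],[0,0,0],0],
    [[0,0,0],[0,0,0],0],
  ],
)

```text
time: 30.92
tool_pos: [596.8, -10.9, 62.5]
tcp_rot: [[-0.999, 0.053, -0.001], [0.052, 0.999, 0.001], [0.001, 0.001, -1.0]]
ft_force: [-0.6, 1.2, -0.3]
grip_width: -0.0
```

```bash
python3 -c "
from h import *
go(627,-12.2,62,-3)"
```

```text
pos [596.8 -10.9  62.5] turn [ 0.1 -0.1 -0. ] shift now [-30.2   0.3   0.5] shift after [-30.2   0.3   0.5] F [-0.6  1.2 -0.3] g -0.0 t 30.9
```

Call:
send_rows(
  moves=[
    [[-6,0,0],[0,0,0],0],
    [[-6,0,0],[0,0,0],0],
    [[-6,0,0],[0,0,0],0],
    [[-4,0,0],[0,0,0],0],
    [[-3,0,0],[0,0,0],0],
    [[0,0,0],[0,0,0],0],
  ],
)

```text
time: 31.42
tool_pos: [623.8, -12.3, 62.2]
tcp_rot: [[-0.999, 0.053, -0.002], [0.053, 0.999, 0.001], [0.003, 0.001, -1.0]]
ft_force: [0.0, -0.1, 0.2]
grip_width: 0.0
```

Call:
send_rows(
  moves=[
    [[-3,0,0],[0,0,0],0],
    [[-2,0,0],[0,0,0],0],
    [[0,0,0],[0,0,0],0],
  ],
)

```text
time: 31.67
tool_pos: [626.3, -12.4, 62.1]
tcp_rot: [[-0.999, 0.053, -0.009], [0.053, 0.999, 0.002], [0.009, 0.001, -1.0]]
ft_force: [-0.3, 0.9, 0.7]
grip_width: 0.1
```

```bash
python3 -c "
from h import *
go(627,-12.2,62,-3)"
```

```text
pos [626.3 -12.4  62.1] turn [ 0.1 -0.5 -0. ] shift now [-0.7  0.2  0.1] shift after [-0.7  0.2  0.1] F [-0.3  0.9  0.7] g 0.1 t 31.7
```

Call:
send_rows(
  moves=[
    [[-2,0,0],[0,-0.5,0],0],
    [[-2,0,0],[0,0,0],0],
    [[-2,0,0],[0,0,0],0],
    [[0,0,0],[0,0,0],0],
  ],
)

```text
time: 32.0
tool_pos: [626.2, -12.4, 61.8]
tcp_rot: [[-0.999, 0.053, -0.012], [0.053, 0.999, 0.002], [0.012, 0.001, -1.0]]
ft_force: [0.3, -0.6, 0.3]
grip_width: 0.1
```

Call:
send_rows(
  moves=[
    [[-2,0,0],[0,0,0],0],
    [[0,0,0],[0,0,0],0],
  ],
)

```text
time: 32.17
tool_pos: [626.1, -12.4, 61.8]
tcp_rot: [[-0.998, 0.053, -0.016], [0.053, 0.999, 0.002], [0.016, 0.001, -1.0]]
ft_force: [0.3, 0.0, 0.2]
grip_width: -0.2
```

```bash
python3 -c "
from h import *
go(627,-12.2,62,-3)
t=cam('wrist');cv2.imwrite('pics/w11.png',t['color'][:,:,::-1])
t=cam('side');cv2.imwrite('pics/s11.png',cv2.resize(t['color'][130:300,200:420,::-1],None,fx=3,fy=3))"
```

```text
pos [626.1 -12.4  61.8] turn [ 0.  -0.9 -0. ] shift now [-0.9  0.2 -0.2] shift after [-0.9  0.2 -0.2] F [0.3 0.  0.2] g -0.2 t 32.2
```

View pics/w11.png

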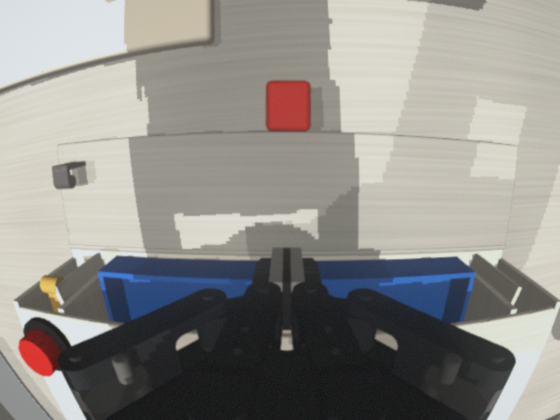

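The tray front is just behind the mouth line (row ≈250) and centred between the guides. The TCP stopped at 626 while the tool tilted, so it looks blocked. I'll push once more and read the force with no settle row.

Call:
send_rows(
  moves=[
    [[0,0,0],[0,-0.9,0],0],
    [[-5,0,0],[0,0,0],0],
  ],
)

```text
time: 32.43
tool_pos: [626.6, -12.4, 61.0]
tcp_rot: [[-0.999, 0.053, -0.008], [0.053, 0.999, 0.001], [0.008, 0.001, -1.0]]
ft_force: [-34.0, 1.4, 21.4]
grip_width: 0.0
```

Call:
send_rows(
  moves=[
    [[-7,0,0],[0,0,0],0],
  ],
)

```text
time: 32.52
tool_pos: [626.3, -12.5, 60.0]
tcp_rot: [[-0.998, 0.053, -0.022], [0.053, 0.999, 0.002], [0.022, 0.001, -1.0]]
ft_force: [-33.8, 1.9, 20.9]
grip_width: 0.3
```

The push is firmly blocked (34 N) at exactly the expected home position. I'll back off, rise and go over the tab.

Call:
send_rows(
  moves=[
    [[12,0,0],[0,-1,0],0],
    [[20,0,0],[0,0,0],0],
    [[16,0,-20],[0,0,0],44],
    [[16,0,-10],[0,0,0],44],
    [[12,0,0],[0,0,0],44],
    [[0,0,0],[0,0,0],44],
    [[0,0,0],[0,0,0],44],
  ],
  grip_force=30,
)

```text
time: 33.1
tool_pos: [551.4, -8.5, 91.8]
tcp_rot: [[-0.999, 0.053, 0.008], [0.053, 0.999, 0.0], [-0.008, 0.001, -1.0]]
ft_force: [0.1, 0.7, 0.8]
grip_width: 44.2
```

```bash
python3 - <<'E'
from h import *
w=cam('wrist')
for k in blobs(w,'red',100): print('red',cv2.minAreaRect(k)[0],onz(w,cv2.minAreaRect(k)[0],32).round(1),cv2.contourArea(k))
for k in blobs(w,'blue',200):
  x,y,ww,hh=cv2.boundingRect(k);print('blue',(x,y,ww,hh),[onz(w,q,55)[:2].round(1).tolist() for q in((x,y),(x+ww-1,y))])
cv2.imwrite('pics/w12.png',w['color'][:,:,::-1])
go(547,-8,18,-3)
E
```

```text
red (287.5, 220.5) [548.   -8.2  32. ] 1293.0
blue (230, 331, 114, 19) [[618.7, -51.6], [622.8, 26.0]]
blue (389, 346, 33, 39) [[641.7, 61.2], [646.5, 87.6]]
blue (152, 347, 33, 39) [[636.7, -115.6], [634.6, -88.7]]
pos [551.4  -8.5  91.7] turn [ 0.   0.4 -0. ] shift now [ 5.   0.2 73.6] shift after [ 4.4  0.3 73.7] F [-1.3  0.3  0.1] g 43.8 t 33.1
```

The tray front's lower edge maps to x≈638, which is the home position. The tab is at (548,-8). I'll descend over it and pinch.

Call:
send_rows(
  moves=[
    [[4.5,0,0],[0,0.4,0],44],
    [[0,0,0],[0,0,0],44],
    [[0,0,10],[0,0,0],44],
    [[0,0,12],[0,0,0],44],
    [[0,0,12],[0,0,0],44],
    [[0,0,12],[0,0,0],44],
    [[0,0,0],[0,0,0],44],
    [[0,0,0],[0,0,0],44],
  ],
)

```text
time: 33.82
tool_pos: [551.6, -8.5, 40.0]
tcp_rot: [[-0.999, 0.053, 0.004], [0.053, 0.999, 0.001], [-0.004, 0.001, -1.0]]
ft_force: [0.4, -0.2, 0.8]
grip_width: 44.1
```

```bash
python3 -c "
from h import *
go(547,-8,18,-3)"
```

```text
pos [551.6  -8.5  40. ] turn [ 0.   0.2 -0. ] shift now [ 4.7  0.3 22. ] shift after [ 4.6  0.3 22. ] F [ 0.4 -0.2  0.8] g 44.1 t 33.8
```

Call:
send_rows(
  moves=[
    [[5,0,0],[0,0.2,0],44],
    [[0,0,0],[0,0,0],44],
    [[0,0,8],[0,0,0],44],
    [[0,0,8],[0,0,0],44],
    [[0,0,5],[0,0,0],44],
    [[0,0,0],[0,0,0],44],
    [[0,0,0],[0,0,0],18],
    [[0,0,0],[0,0,0],18],
    [[0,0,0],[0,0,0],18],
    [[0,0,0],[0,0,0],18],
  ],
)

```text
time: 34.65
tool_pos: [547.2, -7.3, 17.9]
tcp_rot: [[-0.999, 0.054, 0.002], [0.054, 0.999, 0.002], [-0.002, 0.002, -1.0]]
ft_force: [0.8, -0.4, -2.0]
grip_width: 23.2
```

```bash
python3 -c "
from h import *
go(547,-8,18,-3)"
```

```text
pos [547.2  -7.3  17.9] turn [ 0.1  0.1 -0.1] shift now [ 0.2 -0.7 -0.1] shift after [ 0.2 -0.7 -0.1] F [ 0.8 -0.4 -2. ] g 23.2 t 34.6
```

The tab is pinched at 23.2 mm. Now I swing it up along the arc.

Call:
send_rows(
  moves=[
    [[0,0,-7.5],[0,0,0],18],
    [[-0.6,0,-7.5],[0,0,0],18],
    [[-1.3,0,-7],[0,0,0],18],
    [[-2,0,-7],[0,0,0],18],
    [[-2.5,0,-7],[0,0,0],18],
    [[-3,0,-6],[0,0,0],18],
    [[0,0,0],[0,0,0],18],
  ],
  grip_force=45,
)

```text
time: 35.23
tool_pos: [559.4, -8.0, 64.1]
tcp_rot: [[-0.999, 0.054, 0.005], [0.054, 0.999, 0.002], [-0.005, 0.002, -1.0]]
ft_force: [4.3, 0.1, -10.2]
grip_width: 22.6
```

```bash
python3 -c "
from h import *
go(556.5,-8,61,-3)"
```

```text
pos [559.4  -8.   64.1] turn [ 0.1  0.3 -0.1] shift now [ 2.9 -0.1  3.1] shift after [ 2.9 -0.1  3.1] F [  4.3   0.1 -10.2] g 22.6 t 35.2
```

Call:
send_rows(
  moves=[
    [[-5,0,-8.5],[0,0,0],18],
    [[-6,0,-8],[0,0,0],18],
    [[-7,0,-7],[0,0,0],18],
    [[-7.5,0,-5.5],[0,0,0],18],
    [[0,0,0],[0,0,0],18],
  ],
)

```text
time: 35.65
tool_pos: [583.3, -9.3, 93.1]
tcp_rot: [[-0.999, 0.054, 0.0], [0.054, 0.999, 0.002], [-0.0, 0.002, -1.0]]
ft_force: [4.9, 1.3, -13.3]
grip_width: 22.0
```

```bash
python3 -c "
from h import *
go(586,-10,93.6,-3)"
```

```text
pos [583.3  -9.3  93.1] turn [ 0.1  0.  -0.1] shift now [-2.8 -0.5 -0.5] shift after [-2.8 -0.5 -0.5] F [  4.9   1.3 -13.3] g 22.0 t 35.6
```

Call:
send_rows(
  moves=[
    [[-7.5,0,-4.5],[0,0,0],18],
    [[-8,0,-3.5],[0,0,0],18],
    [[-8,0,-2],[0,0,0],18],
    [[0,0,0],[0,0,0],18],
  ],
)

```text
time: 35.98
tool_pos: [603.0, -10.4, 102.7]
tcp_rot: [[-0.998, 0.054, -0.012], [0.054, 0.999, 0.003], [0.012, 0.002, -1.0]]
ft_force: [0.3, 1.7, -13.0]
grip_width: 22.4
```

```bash
python3 -c "
from h import *
go(628,-12,107,-3)"
```

```text
pos [603.  -10.4 102.7] turn [ 0.1 -0.7 -0.1] shift now [-25.   -0.2  -4.6] shift after [-25.   -0.3  -4.3] F [  0.3   1.7 -13. ] g 22.4 t 36.0
```

Call:
send_rows(
  moves=[
    [[-7,0,-2],[0,-0.7,0],18],
    [[-7,0,-1.5],[0,0,0],18],
    [[-7,0,-0.5],[0,0,0],18],
    [[-6,0,0],[0,0,0],18],
  ],
)

```text
time: 36.32
tool_pos: [617.6, -11.2, 105.3]
tcp_rot: [[-0.998, 0.053, -0.028], [0.053, 0.999, 0.003], [0.028, 0.002, -1.0]]
ft_force: [-9.8, 1.3, 12.2]
grip_width: 22.1
```

```bash
python3 -c "
from h import *
go(628,-12,107,-3)"
```

```text
pos [617.6 -11.2 105.3] turn [ 0.1 -1.6 -0. ] shift now [-10.3  -0.2  -2. ] shift after [-10.4  -0.3  -1.7] F [-9.8  1.3 12.2] g 22.1 t 36.3
```

Call:
send_rows(
  moves=[
    [[-3,0,-2],[0,-1.6,0],18],
    [[-7,0,-1],[0,0,0],18],
    [[-7,0,0],[0,0,0],18],
  ],
)

```text
time: 36.57
tool_pos: [631.2, -12.0, 107.4]
tcp_rot: [[-0.999, 0.053, -0.007], [0.053, 0.999, 0.002], [0.007, 0.002, -1.0]]
ft_force: [-4.3, 1.2, 1.9]
grip_width: 21.1
```

```bash
python3 -c "
from h import *
go(628,-12,107,-3)"
```

```text
pos [631.2 -12.  107.4] turn [ 0.1 -0.4 -0.1] shift now [ 3.2 -0.2  0.4] shift after [ 3.2 -0.2  0.4] F [-4.3  1.2  1.9] g 21.1 t 36.6
```

Call:
send_rows(
  moves=[
    [[-4,0,0],[0,-0.4,0],18],
    [[-5,0,0],[0,0,0],18],
  ],
)

```text
time: 36.73
tool_pos: [640.1, -12.4, 107.9]
tcp_rot: [[-0.999, 0.053, -0.0], [0.053, 0.999, 0.002], [0.0, 0.002, -1.0]]
ft_force: [-5.0, 1.4, -5.2]
grip_width: 20.2
```

```bash
python3 - <<'E'
from h import *
go(628,-12,107,-3)
c=cam('side');cv2.imwrite('pics/s13.png',cv2.resize(c['color'][130:300,200:420,::-1],None,fx=3.6,fy=3.5))
E
```

```text
pos [640.1 -12.4 107.9] turn [ 0.1 -0.  -0.1] shift now [12.1 -0.2  0.9] shift after [12.1 -0.2  0.9] F [-5.   1.4 -5.2] g 20.2 t 36.7
```

```bash
python3 - <<'E'
from h import *
import pickle
d=pickle.load(open('c0.pkl','rb'))['side']
c=cam('side')
for n,q in(('before',d),('now',c)):
  for k in blobs(q,'red',5): print(n,cv2.boundingRect(k),cv2.contourArea(k))
E
```

```text
before (374, 267, 30, 24) 524.5
before (320, 219, 10, 9) 55.0
before (285, 192, 6, 12) 30.0
now (374, 267, 30, 24) 526.5
now (320, 219, 10, 9) 60.0
now (286, 192, 5, 12) 35.0
```

View pics/s13.png

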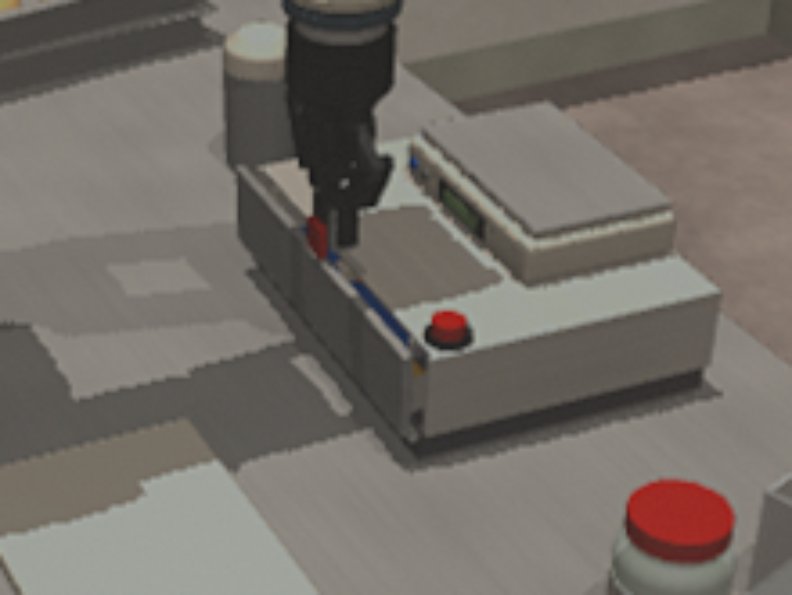

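The tab is at the same pixel as at the start (286,192 against 285,192), the panel is upright and the button is up, so the catch has taken. I'll open, withdraw straight up and check that it holds.

Call:
send_rows(
  moves=[
    [[0,0,0],[0,0,0],50],
    [[0,0,0],[0,0,0],50],
    [[0,0,0],[0,0,0],50],
    [[0,0,0],[0,0,0],50],
    [[0,0,-10],[0,0,0],50],
    [[0,0,-20],[0,0,0],50],
    [[0,0,-30],[0,0,0],50],
    [[0,0,-35],[0,0,0],50],
    [[0,0,-35],[0,0,0],50],
    [[20,0,-20],[0,0,0],50],
    [[25,0,0],[0,0,0],50],
    [[25,0,0],[0,0,0],50],
  ],
)

```text
time: 37.83
tool_pos: [576.4, -10.2, 272.5]
tcp_rot: [[-0.998, 0.054, 0.02], [0.054, 0.999, -0.0], [-0.02, 0.001, -1.0]]
ft_force: [-0.6, 0.7, -0.1]
grip_width: 50.2
```

Call:
send_rows(
  moves=[
    [[25,0,0],[0,0,0],50],
    [[25,0,0],[0,0,0],50],
    [[25,0,0],[0,0,0],50],
    [[10,0,0],[0,0,0],50],
    [[0,0,0],[0,0,0],50],
    [[0,0,0],[0,0,0],50],
  ],
)

```text
time: 38.33
tool_pos: [485.8, -5.7, 277.8]
tcp_rot: [[-0.998, 0.055, 0.031], [0.055, 0.999, -0.001], [-0.031, 0.001, -1.0]]
ft_force: [-0.5, -0.5, 0.4]
grip_width: 49.7
```

```bash
python3 - <<'E'
from h import *
go(0,0,0)
c=cam('side')
for k in blobs(c,'red',5): print(cv2.boundingRect(k),cv2.contourArea(k))
t=cam('top')
for k in blobs(t,'red',5): print('top',cv2.minAreaRect(k)[0])
w=cam('wrist')
cv2.imwrite('pics/fin.png',np.hstack([cv2.resize(w['color'],(440,330)),cv2.resize(c['color'][130:300,200:420],(360,330))])[:,:,::-1])
E
```

```text
pos [485.8  -5.7 277.8] turn [-0.   1.8 -3.1] shift now [493.7 -21.1 262.7] shift after [485.8   5.7 277.8] F [-0.5 -0.5  0.4] g 49.7 t 38.3
(374, 267, 30, 24) 526.5
(320, 219, 10, 9) 58.0
(285, 192, 5, 12) 27.0
top (409.5, 163.5)
top (302.2500305175781, 168.75001525878906)
top (242.5, 182.0)
```

View pics/fin.png

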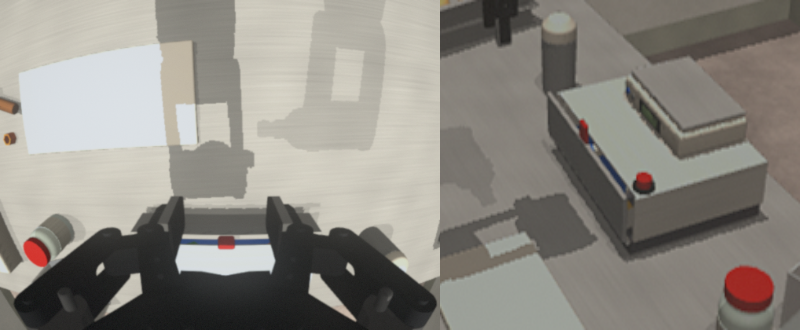

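The front holds shut with the gripper well clear. The board is empty, the tray rim shows just behind the front, and the tab is back at its starting pixels. Handing in.

```bash
python3 -c "
from workcell import bot
print(bot.close_job())"
```

```text
the job is handed in; nothing more can be done
None
```

The job is done and handed in at about 38 s of the 210 s allowed; no verdict is reported. I pressed the button and the front dropped. Then I put the green and the larger orange cutter, the only two there, into the tray and carried it to the mouth. I pushed it in until it was blocked at the back stop, then swung the front up by its tab until the catch held.

**Last checks**
- **Front:** with the gripper withdrawn, the tab was back at its starting pixels in both fixed cameras, and the button was up.
- **Tray:** the push stopped at 34 N, at the position expected for fully home. The tray's front edge then measured about 6 mm behind the mouth.
- **Cutters:** both were in the tray before I carried it and when I looked as it went under the deck. The board is empty now, but I did not see inside the tray once it was fully in.
- **Shaker and jar:** both look to be where they started. Only the jar was measured, and its cap is at the same pixels in the side camera.

**What went wrong or disagreed**
- The first descent on the green cutter drifted and the fingers closed too high, possibly nudging it about 6 mm. I measured it again and gripped it.
- The tray's sideways position measured about 6 mm apart in two looks, so I used the later, self-consistent one.
- At the final push on the tab the fingers slid about 10 mm past it, but the front was already caught.

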